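# Press a terminal pin into a circuit board to the set depth

## Task

Lift the board carrier by its tab, lay it in the guide channel of the pin press and slide it fully home against the back stop. Then push the press's plunger down until it sits firmly on its stop nut, hold it there for about a second without leaning on it hard, and let the plunger rise again, leaving the carrier home in the press. Be gentle with the press throughout and leave everything else on the bench alone.

Things in the scene. Friction and masses are not known exactly. Their poses are not given: they have to be found in the camera images.
- press: Grey bench pin press, fixed. Origin on the bench below the plunger's axis; +x points into its guide channel, y to its side column. Bed x -170 to +60, y -55 to +100 mm, its top 14 mm above the bench. Column 36 x 34 mm at y = +78 mm carries a head over the channel (x -23 to +23, y -23 to +95, from 89 to 125 mm above the bench).
- nest (a point): Point on the bed's top on the plunger's axis; axes as the press. The carrier is home when its origin is here, axes parallel, front edge against the steel back stop, whose face is at x = +40 mm and reaches 18 mm above the bed.
- mouth (a point): Point on the bed's top, mid-channel, 50 mm before the nest (x = -50 mm); axes as the press. From here to the back stop the channel is 64 mm wide between two steel rails 12 mm high; before it the rails flare to about 76 mm wide at x = -80 mm.
- plunger: Sprung plunger of the press: black round palm pad 44 mm across, 12 mm thick, on a 12 mm steel stem through the head. Origin in the middle of the pad's flat top, 177 mm above the bench at rest; moves straight down only. Pushing takes about 2.5 N at first, 0.2 N more per mm, and 3 N more while it drives the pin; the spring lifts it again.
- pad_under (a point): Middle of the underside of the plunger's pad, 12 mm below its top. It lands on a brass stop nut (30 mm across, on the head) after 8 to 24 mm of travel, set differently each time. Slow pushing stays below 11 N until the nut, then the force climbs steeply (over 10 N per mm); the nut should carry 5 to 20 N, so hold about 17 to 21 N in all.
- ram (a point): Lower end of the plunger's stem (the ram, 12 mm across), 127 mm below the pad's top; at rest 4 mm above the top of the unpressed pin of a carrier that is home.
- tab (a point): Centre (half-way up) of the upright steel grip tab of the loose carrier: 12 mm (x) by 28 mm (y), 32 mm high, standing on the carrier's plate. The plate's top is 16 mm and the carrier's underside 26 mm below this point. Axes as the carrier; the pin is 96 mm away in +x.
- carrier: Loose board carrier, about 0.25 kg (balance point 60 mm behind the pin): grey plate 150 x 60 x 10 mm with a green circuit board, a tab and a brass pin. Origin on its underside exactly below the pin; +x along its length away from the tab, z up. The plate reaches 40 mm in +x (front edge, which meets the back stop), 110 mm in -x, 30 mm to each side.
- pin (a joint): How far the terminal pin has been pressed into the board, m: 0 at the start. Brass pin, 9 mm across, standing 22 mm above the plate's top at 0; it resists with about 3 N and stays where it is pushed.
- pliers: Bystander to leave alone: orange-handled pliers lying flat, about 125 mm long. Origin at its underside.
- cutters: Bystander to leave alone: green-handled side cutters lying flat, about 125 mm long. Origin at its underside.
- solder_reel: Bystander to leave alone: aluminium solder reel standing on end, 54 mm wide, 40 mm high. Origin at its underside.
- flux_jar: Bystander to leave alone: closed glass-like jar, 52 mm wide, 50 mm high. Origin at its underside.
- screwdriver: Bystander to leave alone: screwdriver lying flat. Origin at its underside.
- tip_cup: Bystander to leave alone: open dark steel cup, 64 mm wide, 45 mm high. Origin at its underside.
- parts_tray: Bystander to leave alone: black open tray, 90 x 130 x 25 mm. Origin at its underside.

How it is judged:
By the outcome, as a careful person would: the job done as asked, in the order asked, and still so for the second after the job is handed in, with the robot touching nothing.
It also fails if it takes over 72 s, if anything falls off the work surface, if the arm or the gripper's body presses on something with over 40 N, if the wrist force passes 120 N, or if a joint passes its speed limit or range.

## Robot

A 6-joint arm with a two-finger parallel gripper is mounted at the origin on the work surface. World frame = base frame: x ahead of the robot, y to its left, z up, the work surface at z = 0. Lengths are in m, angles in rad, forces in N, time in s.
With the tool pointing down it reaches from about 0.375 to 0.75 m from the base axis. Payload 9 kg.
Tool frame: the origin (TCP) lies between the finger pads; the fingertips stand 11 mm ahead of it and the grasp point (between the pads) lies 8 mm behind it; y points along the fingers, x is the direction in which the jaws open and shut, and the axes are right-handed (so a half turn about y gives the same grasp; the last joint's range is limited). The gripper opens to 85 mm and grips with 20 to 120 N. Pads are 22 mm wide; open, the fingers measure 114 mm over their backs; the gripper's body (76 mm by 85 mm) begins 54 mm behind the grasp point. The pads swing forward as they close: fully open they stand 13 mm farther back than shut.
Start: joints at [-1.447, 0.104, 0.097, 1.564, 0, 1.353], TCP at [0.201, -0.565, 0.242] pointing down, gripper open.
Joint ranges: [-2.99, 2.99], [-0.84, 1.86], [-1.1, 1.16], [-1.84, 2.11], [-1.51, 1.56], [-3.14, 3.14]. Speed limits (rad/s): [2.22, 2.22, 2.57, 3.14, 3.14, 3.14].

## Interface

Orientations are given as a unit quaternion [w, x, y, z].
In Python, from rig import sensors, vision, manip gives the robot as it stands. The module is installed in compiled form; this text tells all that it offers.
- The arm moves only by the shell command python3 -m pendant 'ROWS' [OPENING] [FORCE]. ROWS is JSON, a list of rows, each an object of numbers: "x", "y", "z": the shift along the tool's x, y, z in m; "rx", "ry", "rz": the turn, a rotation vector about the tool's x, y, z in rad. In form: [{"x": .., "y": .., "z": .., "rx": .., "ry": .., "rz": ..}, ...]. A call has 1 to 8 rows; each row is the pose to reach, as a shift and turn from the pose commanded when the call began, along the tool's axes at that moment; what a row does not reach only later rows make up. A row lasts 1/8 s, in which the tool goes at most 62.5 mm and 10.7 degrees, less where a joint would pass 70% of its speed; a pose out of reach is approached as far as the arm can. A call with a gripper value outside its range is refused whole. OPENING is the closure, from -1 (fully open) to 1 (shut), so that 0 is half open, set as the call begins (- or left out, the last holds). The fingers move at their own pace and stop on an object; FORCE is the grip in N (left out, the last holds). Time passes only in rows, so rows that repeat a pose let the fingers close. It gives the time, the measured TCP pose, the force and the opening at its end, in the units of the state.
- sensors.sense(): the state, without advancing time (a new reading comes with each control period).
- vision.camera(name): name is "scene" or "top" or "wrist"; returns the picture (420x560x3 uint8, blue, green, red); there is no depth.
- vision.get_calibration(name): a dict with "fx", "fy", "cx", "cy" (pixels), "dist_coeffs" ([k1, k2, p1, p2, k3] as OpenCV has them; the pictures are not rectified), "T" (4x4, takes a point from camera to world coordinates). Camera axes: x right, y up, looking along -z (the intrinsics and any distortion apply to the point x, -y, -z); pixel columns grow to the right and rows downward; lengths in m; the calibration is good to about 2 mm. A picture is of the moment at which its call begins: read the wrist's pose just before it. get_calibration takes no time and is no camera call; for the wrist camera it gives the pose at the moment of the call.
- manip.sign_off(): hands the job in, once; it reports no verdict.
Trained networks look in the newest picture that a camera, given by its name, has taken for a name from the list of things; names that differ only in an ending like _2 or _b are one class to them, and where a whole thing is asked for, a point or a joint stands for the part that bears it (a point fixed in the world has none). Each returns a list of dicts, best first, with "confidence" (0 to 1); they miss things now and then, are a little off and sometimes report something else, mostly with a low value. They report only what shows in the picture. A call takes as long as a camera call.
- vision.outline_of(camera, label): "region" (420x560 bool, what is visible of it) and "rect" ([left, top, width, height] in pixels, round what is visible of it).
- vision.landmark_of(camera, label): "pixel" ([column, row] in pixels: a listed point, or the origin of a listed thing).
The state is a dict: "t": time; "q": joint angles; "joint_velocities": joint speeds; "tau": joint torques, N m; "tool_pos": TCP position; "ee_rot": TCP orientation; "force": force on the tool from outside, world axes, zero at the start; "ft_torque": the same for the moment, N m; "grip_width": finger opening in m.
Only numpy, scipy, OpenCV 4.12 (cv2) and the standard library are available. Lean on these libraries where they do the work, as an engineer would, in place of code of your own. Each camera call takes 0.05 s, during which the arm holds its last target.

## Working session

There is one attempt and no reset: what is moved stays moved. The work goes in short steps, Python scripts to look and compute and a shell command to move; the robot and the scene stay as the last step left them, time stands still between calls to the robot, and variables do not carry over. Pictures are saved under pics/ and viewed, and the job is handed in when it is done.

```bash
mkdir -p pics
python3 - <<'E'
from rig import sensors, vision, manip
import cv2
s=sensors.sense()
for k,v in s.items(): print(k,v)
for c in ["scene","top","wrist"]:
    im=vision.camera(c); cv2.imwrite(f"pics/a_{c}.png",im)
    k=vision.get_calibration(c); print(c,k)
print(sensors.sense()['t'])
E
```

```text
t 0.0
q [-1.44662671e+00  1.04682211e-01  9.64889445e-02  1.56384612e+00
 -1.51980198e-05  1.35311236e+00]
joint_velocities [-0.00060205  0.00050224 -0.00077107  0.00075074 -0.000637    0.00026145]
tau [ 2.05959121e-03 -5.56932664e+01  5.03647506e+01  1.71509263e-02
 -3.34312426e-04  1.10116844e-06]
tool_pos [ 0.20111759 -0.56498313  0.24154312]
ee_rot [ 0.57808285 -0.57744019  0.40796571 -0.40736597]
force [-0.20583325  0.52444235  1.14899945]
ft_torque [-0.03282941 -0.02726633  0.00819312]
grip_width 0.0850656069585019
scene {'fx': 541.5716836380959, 'fy': 541.5716836380959, 'cx': 286.37334863909894, 'cy': 205.29813844878137, 'dist_coeffs': array([-0.10282936,  0.        ,  0.        ,  0.        ,  0.        ]), 'T': array([[-0.2292168 , -0.833166  ,  0.50328329,  1.25703862],
       [ 0.97332404, -0.20150005,  0.10971798,  0.16948899],
       [ 0.00999832,  0.51500693,  0.8571277 ,  1.3011301 ],
       [ 0.        ,  0.        ,  0.        ,  1.        ]])}
top {'fx': 500.28350851203055, 'fy': 500.28350851203055, 'cx': 276.41904940932113, 'cy': 211.23208605302892, 'dist_coeffs': 
[... 271 characters left out ...]
3,  2.16863837e-01,  9.76201171e-01,
         1.58184988e+00],
       [ 0.00000000e+00,  0.00000000e+00,  0.00000000e+00,
         1.00000000e+00]])}
wrist {'fx': 310.35445195802725, 'fy': 310.35445195802725, 'cx': 276.1564787653943, 'cy': 214.32734403851325, 'dist_coeffs': array([-0.03719965,  0.        ,  0.        ,  0.        ,  0.        ]), 'T': array([[ 3.33799429e-01,  9.06430915e-01,  2.58768114e-01,
         2.66246495e-01],
       [-9.42643838e-01,  3.21189243e-01,  9.08849023e-02,
        -5.42023068e-01],
       [-7.32649608e-04, -2.74263497e-01,  9.61654303e-01,
         3.72266232e-01],
       [ 0.00000000e+00,  0.00000000e+00,  0.00000000e+00,
         1.00000000e+00]])}
0.15
```

View pics/a_scene.png

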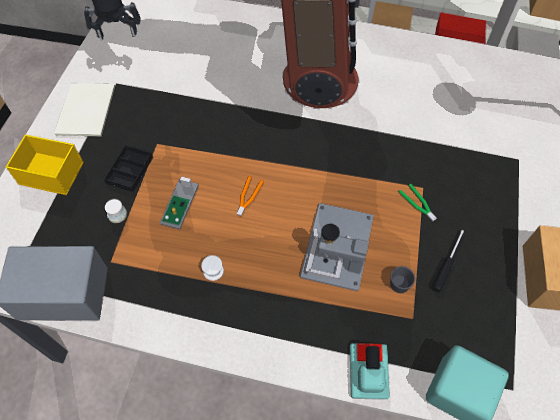

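View pics/a_top.png

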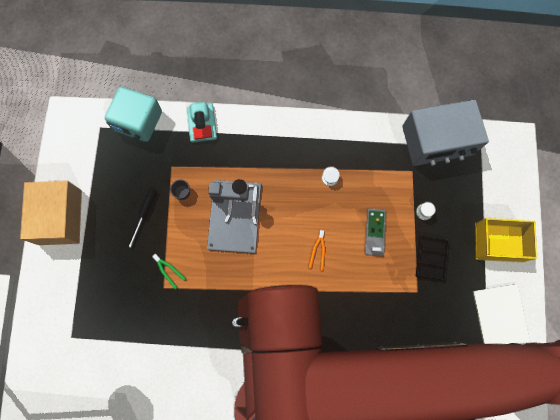

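View pics/a_wrist.png

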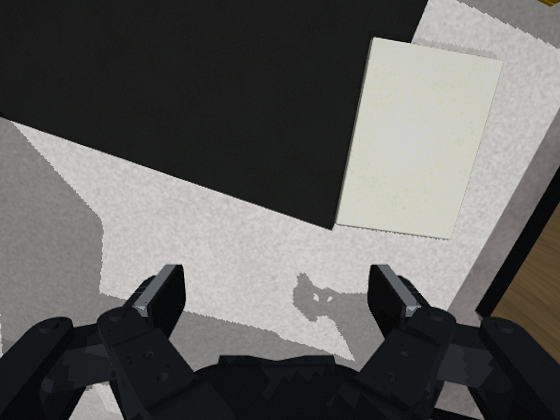

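The scene and top views show the carrier at about (180,203) / (375,230), with its tab towards the robot. The press is at about (338,245) / (234,215), with the channel pointing away from the robot. Next I'll measure from both fixed views.

```bash
cat > h.py <<'E'
import numpy as np, cv2
from rig import sensors, vision
from scipy.spatial.transform import Rotation as R
F=np.diag([1,-1,-1.])
def K(c): return np.array([[c['fx'],0,c['cx']],[0,c['fy'],c['cy']],[0,0,1]])
def ray(c,px):
    u=cv2.undistortPoints(np.array([[px]],float),K(c),c['dist_coeffs'])[0,0]
    d=c['T'][:3,:3]@(F@np.array([u[0],u[1],1])); return c['T'][:3,3],d/np.linalg.norm(d)
def tri(obs):
    A=np.zeros((3,3));b=np.zeros(3)
    for c,p in obs:
        o,d=ray(c,p);M=np.eye(3)-np.outer(d,d);A+=M;b+=M@o
    x=np.linalg.solve(A,b)
    return x,[float(np.linalg.norm(np.cross(x-ray(c,p)[0],ray(c,p)[1]))) for c,p in obs]
def atz(c,p,z):
    o,d=ray(c,p); return o+d*(z-o[2])/d[2]
def proj(c,X):
    T=np.linalg.inv(c['T']);x=F@(T[:3,:3]@np.asarray(X)+T[:3,3])
    return cv2.projectPoints(x.reshape(1,1,3),np.zeros(3),np.zeros(3),K(c),c['dist_coeffs'])[0][0,0]
def pose():
    s=sensors.sense();q=s['ee_rot'];return np.array(s['tool_pos']),R.from_quat([q[1],q[2],q[3],q[0]])
E
python3 - <<'E'
from h import *
C={k:vision.get_calibration(k) for k in("scene","top")}
for k in C: vision.camera(k)
for n in ["tab","pin","carrier","nest","mouth","press","plunger","pad_under"]:
    L={}
    for k in C:
        r=vision.landmark_of(k,n)
        L[k]=r[0] if r else None
        print(n,k,[(np.round(a['pixel'],1).tolist(),round(a['confidence'],2)) for a in r[:2]])
    if all(L.values()):
        x,e=tri([(C[k],L[k]['pixel']) for k in C]);print('   ',x.round(4),np.round(e,4))
print(pose()[1].as_matrix().round(3), sensors.sense()['t'])
E
```

```text
tab scene [([185.6, 184.0], 0.58)]
tab top [([378.2, 245.6], 0.91)]
    [ 0.5109 -0.2887  0.0322] [0.0049 0.0049]Traceback (most recent call last):
  File "<stdin>", line 7, in <module>
ValueError: it knows: carrier, cutters, flux_jar, mouth, nest, pad_under, parts_tray, pliers, plunger, press, ram, screwdriver, solder_reel, tab, tip_cup
```

Run:
```python
from h import *
C={k:vision.get_calibration(k) for k in("scene","top")}
P={}
for n in ["tab","carrier","nest","mouth","press","plunger","pad_under"]:
    L={}
    for k in C:
        r=vision.landmark_of(k,n)
        L[k]=r[0] if r else None
        print(n,k,[(np.round(a['pixel'],1).tolist(),round(a['confidence'],2)) for a in r[:2]])
    if all(L.values()):
        x,e=tri([(C[k],L[k]['pixel']) for k in C]);print('   ',x.round(4),np.round(e,4))
print(pose()[1].as_matrix().round(3), sensors.sense()['t'])
for k in C:
  o=vision.outline_of(k,"carrier")[0]; m=o['region'].astype(np.uint8)
  c=max(cv2.findContours(m,0,2)[0],key=cv2.contourArea);print(k,cv2.minAreaRect(c), cv2.boxPoints(cv2.minAreaRect(c)).tolist())
ims=[]
t=cv2.imread('pics/a_top.png');s=cv2.imread('pics/a_scene.png')
a=cv2.resize(t[190:270,345:405],None,fx=6,fy=6,interpolation=2); b=cv2.resize(t[170:260,195:275],None,fx=5,fy=5,interpolation=2)
cv2.imwrite('pics/b1.png',a);cv2.imwrite('pics/b2.png',b)
a=cv2.resize(s[165:240,145:215],None,fx=6,fy=6,interpolation=2); b=cv2.resize(s[195:300,285:390],None,fx=5,fy=5,interpolation=2)
cv2.imwrite('pics/b3.png',a);cv2.imwrite('pics/b4.png',b)
```

```text
tab scene [([185.6, 184.0], 0.58)]
tab top [([378.2, 245.6], 0.91)]
    [ 0.5109 -0.2887  0.0322] [0.0049 0.0049]
carrier scene [([172.5, 215.7], 0.95), ([331.9, 229.7], 0.67)]
carrier top []
nest scene [([327.3, 259.7], 0.76)]
nest top [([243.5, 199.3], 0.63)]
    [0.6398 0.1437 0.0166] [0.0035 0.0035]
mouth scene [([330.7, 239.8], 0.65)]
mouth top [([241.5, 215.7], 0.68)]
    [0.5841 0.1435 0.0247] [0.0015 0.0015]
press scene [([416.2, 203.1], 0.71), ([324.8, 263.3], 0.63)]
press top [([242.3, 200.9], 0.9)]
    [0.5815 0.2201 0.2768] [0.0979 0.0979]
plunger scene [([331.9, 231.3], 0.7)]
plunger top [([241.6, 185.2], 0.46)]
    [0.6424 0.1411 0.1774] [0.0053 0.0053]
pad_under scene [([327.3, 232.9], 0.82), ([132.0, 168.8], 0.55)]
pad_under top [([239.0, 186.8], 0.48)]
    [0.6414 0.1402 0.1659] [0.0039 0.0039]
[[ 0.335  0.     0.942]
 [-0.942 -0.     0.335]
 [ 0.    -1.    -0.   ]] 1.05
scene ((179.04310607910156, 203.2327880859375), (21.796871185302734, 52.65388870239258), 23.198591232299805) [[158.65516662597656, 223.13795471191406], [179.3965606689453, 174.7414093017578], [199.43104553222656, 183.32762145996094], [178.6896514892578, 231.7241668701172]]
top ((374.9432678222656, 231.48406982421875), (19.049367904663086, 47.123626708984375), 1.6365771293640137) [[364.7495422363281, 254.76425170898438], [366.0953674316406, 207.65985107421875], [385.1369934082031, 208.20388793945312], [383.7911682128906, 255.30828857421875]]
```

View pics/b4.png

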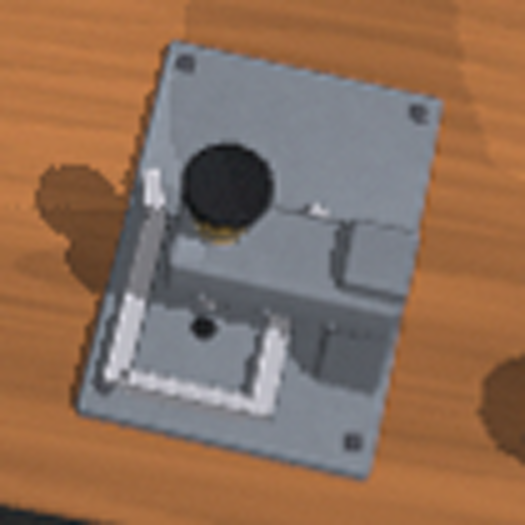

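View pics/b1.png

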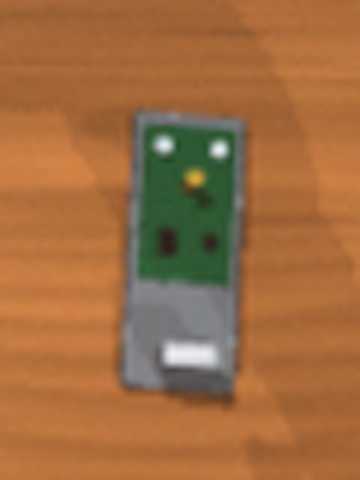

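View pics/b2.png

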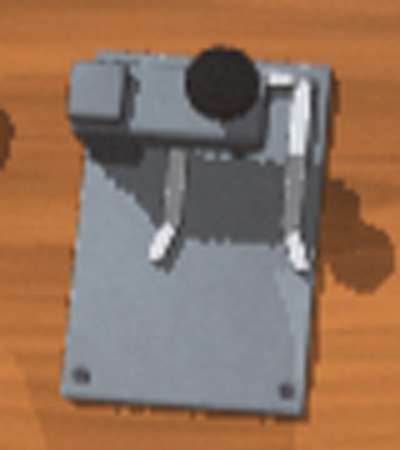

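Run:
```python
from h import *
C={k:vision.get_calibration(k) for k in("scene","top")}
t=C['top'];s=C['scene']
pin=atz(t,(377.5,219.7),.032);tab=atz(t,(376.7,248.8),.042)
print(pin.round(4),tab.round(4),np.linalg.norm((pin-tab)[:2]),np.degrees(np.arctan2(*(pin-tab)[[1,0]])))
# press corners
mod=np.array([[-170,100],[-170,-55],[60,-55],[60,100]])/1e3
sc=[(373,215),(320,203.4),(301,277),(358.4,290.6)]
A=np.array([atz(s,p,.014)[:2] for p in sc])
tp=[(195+65/5,170+397/5),(195+303/5,170+412/5),(195+328/5,170+65/5)]
B=np.array([atz(t,p,.014)[:2] for p in tp])
def fit(m,w):
    mc,wc=m.mean(0),w.mean(0);H=(m-mc).T@(w-wc);th=np.arctan2(H[0,1]-H[1,0],H[0,0]+H[1,1])
    Rm=np.array([[np.cos(th),-np.sin(th)],[np.sin(th),np.cos(th)]]);o=wc-Rm@mc
    print(np.degrees(th),o.round(4),((m@Rm.T+o-w)*1e3).round(1).tolist())
fit(mod,A);fit(mod[:3],B);fit(np.r_[mod,mod[:3]],np.r_[A,B])
```

```text
[ 0.5951 -0.2901  0.032 ] [ 0.5002 -0.2872  0.042 ] 0.09494622207715536 -1.7864503312113156
-0.8487348573922322 [0.6436 0.1442] [[-0.4, 2.8], [-0.5, -2.5], [0.8, -2.4], [0.2, 2.1]]
-0.018114435201099895 [0.6404 0.1432] [[-1.1, 2.4], [-0.7, -1.6], [1.8, -0.8]]
-0.5172856759393438 [0.6423 0.1436] [[-2.3, 1.2], [-1.5, -4.1], [-0.2, -2.6], [-1.7, 1.9], [1.7, 4.3], [0.8, 0.3], [3.2, -0.9]]
```

```bash
python3 -m pendant '[{"x":-0.02,"z":0.047,"ry":-0.15},{"x":-0.04,"z":0.094,"y":0.01,"ry":-0.3},{"x":-0.06,"z":0.14,"y":0.02,"ry":-0.45},{"x":-0.081,"z":0.188,"y":0.03,"ry":-0.6},{"x":-0.102,"z":0.235,"y":0.04,"ry":-0.75},{"x":-0.122,"z":0.28,"y":0.04,"ry":-0.9},{"x":-0.142,"z":0.33,"y":0.04,"ry":-1.05},{"x":-0.162,"z":0.375,"y":0.04,"ry":-1.2}]' -1 && python3 -m pendant '[{},{},{}]'
python3 - <<'E'
from h import *
s=sensors.sense();p,r=pose();print(p,r.as_matrix().round(3).tolist(),s['force'],s['q'],s['t'])
im=vision.camera('wrist');cv2.imwrite('pics/c1.png',im);c=vision.get_calibration('wrist');print(c['T'].round(3))
for n in('tab','carrier'):
  print(n,[(a['pixel'],a['confidence']) for a in vision.landmark_of('wrist',n)])
E
```

```text
[ 0.20112534 -0.56532639  0.24232927] [[0.335, 0.0, 0.942], [-0.942, -0.0, 0.335], [0.0, -1.0, -0.0]] [-0.68819946 -0.55267539  0.46397401] [-1.44670510e+00  1.04106058e-01  9.73038642e-02  1.56388655e+00
  2.27753822e-05  1.35308479e+00] 1.15
[[ 0.334  0.906  0.259  0.266]
 [-0.943  0.321  0.092 -0.542]
 [ 0.    -0.274  0.962  0.373]
 [ 0.     0.     0.     1.   ]]
tab []
carrier []schema error: expected keys x, y, z, rx, ry, rz
```

View pics/c1.png

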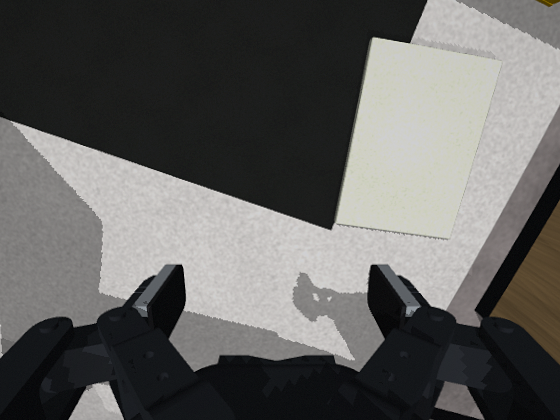

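The call was refused because every key is required, so the arm hasn't moved and the picture is unchanged. I'll send it again with full rows.

```bash
python3 -m pendant '[{"x":-0.02,"y":0,"z":0.047,"rx":0,"ry":-0.15,"rz":0},{"x":-0.04,"y":0.01,"z":0.094,"rx":0,"ry":-0.3,"rz":0},{"x":-0.06,"y":0.02,"z":0.14,"rx":0,"ry":-0.45,"rz":0},{"x":-0.081,"y":0.03,"z":0.188,"rx":0,"ry":-0.6,"rz":0},{"x":-0.102,"y":0.04,"z":0.235,"rx":0,"ry":-0.75,"rz":0},{"x":-0.122,"y":0.04,"z":0.28,"rx":0,"ry":-0.9,"rz":0},{"x":-0.142,"y":0.04,"z":0.33,"rx":0,"ry":-1.05,"rz":0},{"x":-0.162,"y":0.04,"z":0.375,"rx":0,"ry":-1.2,"rz":0}]' -1 && python3 -m pendant '[{"x":0,"y":0,"z":0,"rx":0,"ry":0,"rz":0},{"x":0,"y":0,"z":0,"rx":0,"ry":0,"rz":0}]'
cat > look.py <<'E'
from h import *
import sys
s=sensors.sense();p,r=pose();print(p.round(4),r.as_matrix().round(3).tolist(),np.round(s['force'],1),np.round(s['q'],3),s['t'],s['grip_width'])
im=vision.camera('wrist');cv2.imwrite(f'pics/{sys.argv[1]}.png',im);c=vision.get_calibration('wrist')
import pickle;pickle.dump(c,open(f'{sys.argv[1]}.pkl','wb'))
for n in sys.argv[2:]:
  print(n,[(np.round(a['pixel'],1).tolist(),round(a['confidence'],2)) for a in vision.landmark_of('wrist',n)])
E
python3 look.py c2 tab carrier
```

```text
t: 2.3
tool_pos: [0.5014, -0.2856, 0.2024]
ee_rot: [-0.707, 0.707, -0.008, 0.009]
force: [-0.2, -0.2, -0.1]
grip_width: 0.0855
t: 2.55
tool_pos: [0.5, -0.2871, 0.2023]
ee_rot: [-0.707, 0.707, -0.011, 0.01]
force: [0.7, -0.2, -0.1]
grip_width: 0.0853
[ 0.5    -0.2871  0.2023] [[1.0, -0.0, 0.03], [-0.03, -0.0, 1.0], [-0.0, -1.0, -0.0]] [ 0.7 -0.2 -0.1] [-0.748  0.028 -0.054  1.488 -0.     0.853] 2.55 0.08528241519947623
tab [([277.9, 197.9], 0.6)]
carrier [([362.0, 192.7], 0.89)]
```

View pics/c2.png

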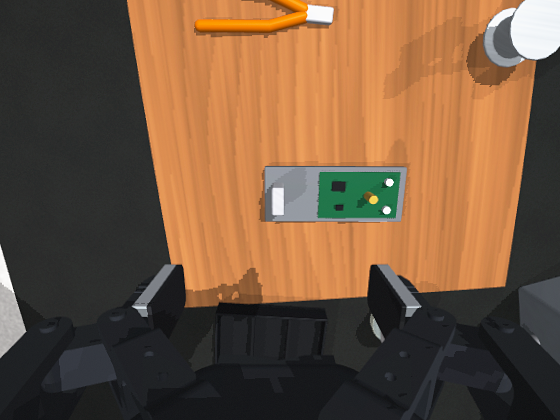

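The wrist view shows the carrier squarely, with the tab's top at (278,201), the pin top at (373,199), and the plate spanning columns 264–406 and rows 167–221.

Run:
```python
from h import *
import pickle
w=pickle.load(open('c2.pkl','rb'));t=vision.get_calibration('top');s=vision.get_calibration('scene')
im=cv2.imread('pics/c2.png');cv2.imwrite('pics/c2z.png',cv2.resize(im[155:235,255:415],None,fx=5,fy=5,interpolation=2))
print('tab top atz',atz(w,(278,201),.042),'pin',atz(w,(373,199),.032))
print('tri tabtop',tri([(w,(278,201)),(t,(376.7,248.8))]), 'pin',tri([(w,(373.5,199.5)),(t,(377.5,219.7))]))
print('tri tab',tri([(w,(277.9,197.9)),(t,(378.2,245.6))]),tri([(w,(277.9,197.9)),(s,(185.6,184.0))]))
for q in [(264,166.5),(407,167),(404,221),(264,221)]: print(atz(w,q,.010).round(4))
```

```text
tab top atz [ 0.50089837 -0.2879311   0.042     ] pin [ 0.59568382 -0.29125951  0.032     ]
tri tabtop (array([ 0.50077116, -0.28815083,  0.03918889]), [0.0004595687556281599, 0.000459568755628223]) pin (array([ 0.59151217, -0.28751517,  0.04757453]), [0.0005006248993861625, 0.0005006248993862304])
tri tab (array([ 0.50173444, -0.27792431,  0.09046067]), [0.004147318576694396, 0.004147318576694248]) (array([ 0.50071292, -0.29031716,  0.0153582 ]), [0.0006697210678507322, 0.0006697210678507491])
[ 0.4875 -0.2584  0.01  ]
[ 0.6366 -0.2634  0.01  ]
[ 0.6381 -0.3224  0.01  ]
[ 0.4849 -0.3175  0.01  ]
```

View pics/c2z.png

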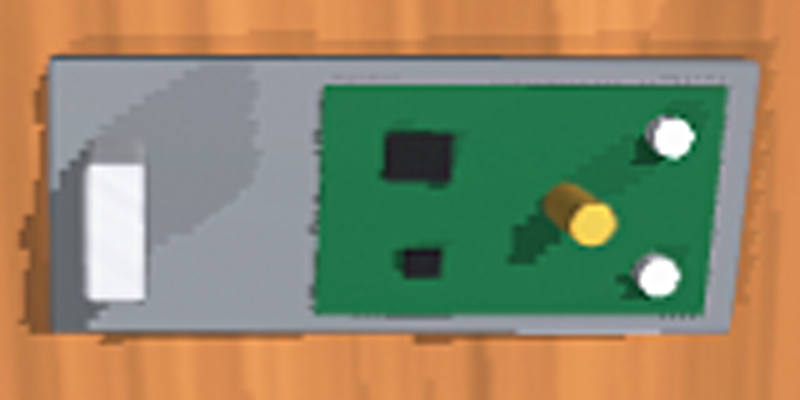

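```bash
python3 -m pendant '[{"x":0.001,"y":0.04,"z":-0.001,"rx":0,"ry":0,"rz":0},{"x":0.001,"y":0.08,"z":-0.001,"rx":0,"ry":0,"rz":0},{"x":0.001,"y":0.08,"z":-0.001,"rx":0,"ry":0,"rz":0},{"x":0.001,"y":0.08,"z":-0.001,"rx":0,"ry":0,"rz":0}]'
python3 look.py c3 tab carrier
```

```text
t: 3.2
tool_pos: [0.5012, -0.2889, 0.124]
ee_rot: [-0.707, 0.707, -0.01, 0.011]
force: [0.9, -0.5, 1.5]
grip_width: 0.0854
[ 0.5012 -0.2889  0.124 ] [[1.0, 0.001, 0.03], [-0.03, -0.001, 1.0], [0.001, -1.0, -0.001]] [ 0.9 -0.5  1.5] [-0.749  0.048 -0.176  1.345 -0.     0.852] 3.2 0.08540078496591702
tab [([278.8, 215.2], 0.94)]
carrier []
```

View pics/c3.png

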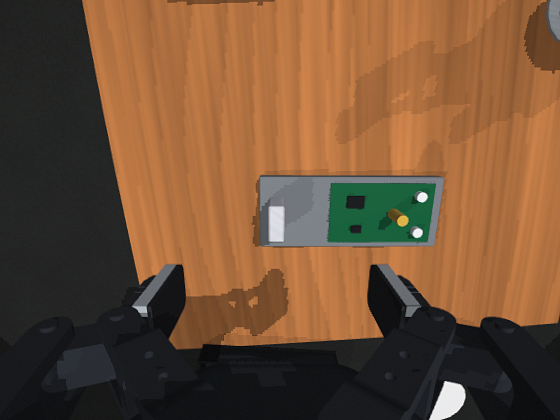

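Run:
```python
from h import *
import pickle
a=pickle.load(open('c2.pkl','rb'));b=pickle.load(open('c3.pkl','rb'))
im=cv2.imread('pics/c3.png');cv2.imwrite('pics/c3z.png',cv2.resize(im[165:255,250:450],None,fx=4,fy=4,interpolation=2))
g=cv2.cvtColor(im,6)[195:250,265:292];ys,xs=np.where(g>200);print(xs.mean()+265,ys.mean()+195,xs.min()+265,xs.max()+265,ys.min()+195,ys.max()+195)
c=(xs.mean()+265,ys.mean()+195)
g=cv2.cvtColor(cv2.imread('pics/c2.png'),6)[180:222,268:290];y2,x2=np.where(g>200);d=(x2.mean()+268,y2.mean()+180);print(d)
print(tri([(a,d),(b,c)]),atz(b,c,.042),atz(a,d,.042))
```

```text
276.0158013544018 223.4785553047404 270 283 207 240
(np.float64(278.0), np.float64(201.0))
(array([ 0.50105716, -0.28911227,  0.03714275]), [0.0001673207574260386, 0.0001673207574258775]) [ 0.50126383 -0.28757315  0.042     ] [ 0.50089837 -0.2879311   0.042     ]
```

```bash
python3 -m pendant '[{"x":0,"y":0.04,"z":0.001,"rx":0,"ry":0,"rz":0},{"x":0,"y":0.07,"z":0.001,"rx":0,"ry":0,"rz":0},{"x":0,"y":0.09,"z":0.001,"rx":0,"ry":0,"rz":0},{"x":0,"y":0.096,"z":0.001,"rx":0,"ry":0,"rz":0},{"x":0,"y":0.096,"z":0.001,"rx":0,"ry":0,"rz":0},{"x":0,"y":0.096,"z":0.001,"rx":0,"ry":0,"rz":0}]' 
python3 look.py c4
```

```text
t: 4.1
tool_pos: [0.5018, -0.2877, 0.0277]
ee_rot: [-0.707, 0.708, -0.01, 0.011]
force: [0.7, 0.5, 0.3]
grip_width: 0.0852
[ 0.5018 -0.2877  0.0277] [[1.0, 0.001, 0.029], [-0.029, -0.001, 1.0], [0.001, -1.0, -0.001]] [0.7 0.5 0.3] [-0.746  0.114 -0.287  1.169 -0.     0.853] 4.1 0.08516596891226184
```

View pics/c4.png

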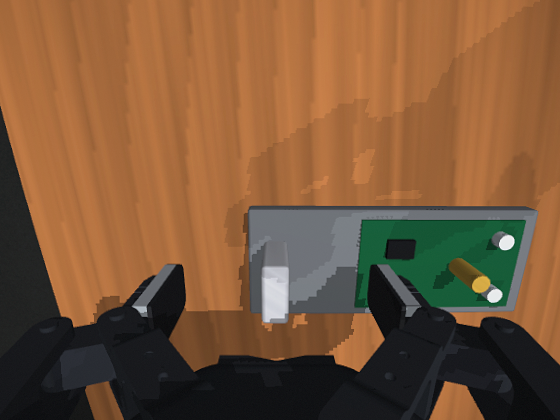

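The tab at (275,290) lies between the fingers at columns 180 and 372, so I'll close on it.

```bash
python3 -m pendant '[{"x":0,"y":0,"z":0,"rx":0,"ry":0,"rz":0},{"x":0,"y":0,"z":0,"rx":0,"ry":0,"rz":0},{"x":0,"y":0,"z":0,"rx":0,"ry":0,"rz":0},{"x":0,"y":0,"z":0,"rx":0,"ry":0,"rz":0},{"x":0,"y":0,"z":0,"rx":0,"ry":0,"rz":0},{"x":0,"y":0,"z":0,"rx":0,"ry":0,"rz":0}]' 1 60
python3 look.py c5
```

```text
t: 4.9
tool_pos: [0.5013, -0.2871, 0.0264]
ee_rot: [-0.707, 0.707, -0.01, 0.01]
force: [0.5, 0.3, 2.3]
grip_width: 0.0112
[ 0.5013 -0.2871  0.0264] [[1.0, 0.0, 0.029], [-0.029, -0.0, 1.0], [0.0, -1.0, -0.0]] [0.5 0.3 2.3] [-0.746  0.114 -0.288  1.168 -0.     0.853] 4.9 0.011205097636671555
```

View pics/c5.png

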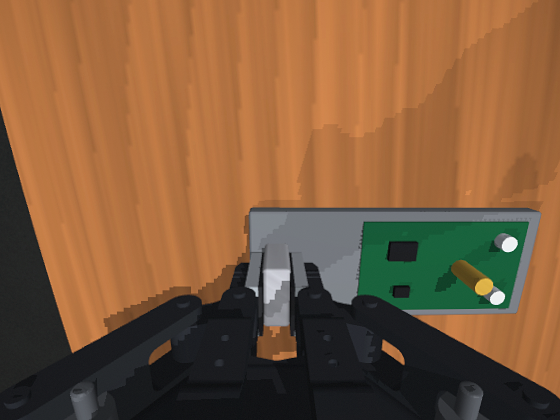

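```bash
python3 -m pendant '[{"x":0,"y":-0.01,"z":0,"rx":0,"ry":0,"rz":0},{"x":0,"y":-0.03,"z":0,"rx":0,"ry":0,"rz":0},{"x":0,"y":-0.06,"z":0,"rx":0,"ry":0,"rz":0},{"x":0,"y":-0.10,"z":0,"rx":0,"ry":0,"rz":0},{"x":0,"y":-0.14,"z":0,"rx":0,"ry":0,"rz":0},{"x":0,"y":-0.17,"z":0,"rx":0,"ry":0,"rz":0},{"x":0,"y":-0.17,"z":0,"rx":0,"ry":0,"rz":0}]' 
python3 look.py c6
```

```text
t: 5.82
tool_pos: [0.5023, -0.2881, 0.2]
ee_rot: [-0.706, 0.708, -0.009, 0.012]
force: [0.4, 0.5, -3.0]
grip_width: 0.0109
[ 0.5023 -0.2881  0.2   ] [[1.0, 0.004, 0.029], [-0.029, -0.004, 1.0], [0.004, -1.0, -0.004]] [ 0.4  0.5 -3. ] [-0.746  0.028 -0.058  1.479 -0.     0.853] 5.825 0.010904425686696962
```

View pics/c6.png

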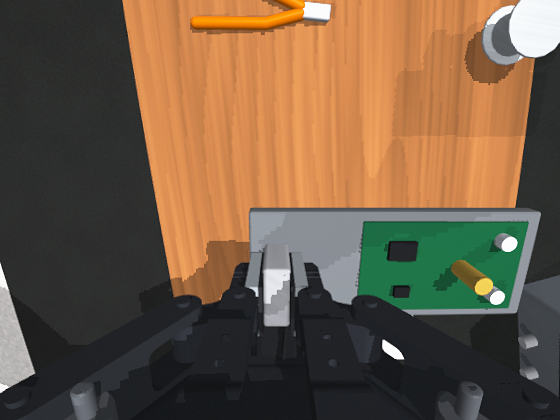

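The carrier is held in the same place in the jaws as before, with the plate's front edge at column 538. I'll carry it to a spot beside the press for a look.

```bash
python3 -m pendant '[{"x":0,"y":0,"z":0.03,"rx":0,"ry":0,"rz":0},{"x":-0.002,"y":0,"z":0.08,"rx":0,"ry":-0.005,"rz":0},{"x":-0.004,"y":0,"z":0.13,"rx":0,"ry":-0.01,"rz":0},{"x":-0.006,"y":0,"z":0.18,"rx":0,"ry":-0.02,"rz":0},{"x":-0.007,"y":0,"z":0.23,"rx":0,"ry":-0.02,"rz":0},{"x":-0.008,"y":0,"z":0.28,"rx":0,"ry":-0.02,"rz":0},{"x":-0.01,"y":0,"z":0.32,"rx":0,"ry":-0.02,"rz":0},{"x":-0.01,"y":0,"z":0.335,"rx":0,"ry":-0.02,"rz":0}]' && python3 -m pendant '[{"x":0,"y":0,"z":0,"rx":0,"ry":0,"rz":0},{"x":0,"y":0,"z":0,"rx":0,"ry":0,"rz":0},{"x":0,"y":0,"z":0,"rx":0,"ry":0,"rz":0}]'
python3 look.py d1 mouth nest plunger press
```

```text
t: 6.88
tool_pos: [0.4997, 0.0502, 0.1945]
ee_rot: [0.707, -0.707, 0.003, -0.001]
force: [-0.9, -1.0, -3.2]
grip_width: 0.0109
t: 7.25
tool_pos: [0.5009, 0.0471, 0.1961]
ee_rot: [-0.707, 0.707, -0.004, 0.004]
force: [-0.3, 0.1, -3.5]
grip_width: 0.0109
[0.5009 0.0471 0.1961] [[1.0, -0.0, 0.01], [-0.01, -0.0, 1.0], [-0.0, -1.0, -0.0]] [-0.3  0.1 -3.5] [-0.167 -0.197 -0.28   1.489 -0.     1.415] 7.25 0.010897270859116747
mouth [([370.3, 97.9], 0.93)]
nest [([420.7, 98.1], 0.93)]
plunger [([555.1, 73.5], 0.27)]
press [([418.1, 99.3], 0.9), ([369.4, 99.8], 0.35)]
```

View pics/d1.png

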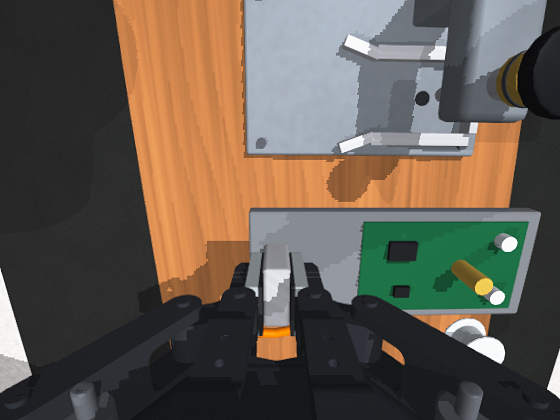

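The view shows the bed with its nest hole at (422,98), the rails at rows ~50 and ~140, and the brass nut below the pad.

Run:
```python
from h import *
import pickle
w=pickle.load(open('d1.pkl','rb'));t=vision.get_calibration('top');s=vision.get_calibration('scene')
for n,p in dict(nest=(420.7,98.1),hole=(422,98),mouth=(370.3,97.9),c_near=(245,154),cfar=(472,155)).items(): print(n,atz(w,p,.014).round(4))
n,m=atz(w,(420.7,98.1),.014),atz(w,(370.3,97.9),.014)
print(np.linalg.norm(n-m),np.degrees(np.arctan2(*(n-m)[[1,0]])))
a=atz(w,(245,154),.014);b=atz(w,(472,155),.014);print('edge yaw',np.degrees(np.arctan2(*(b-a)[[1,0]])),np.linalg.norm(b-a))
print('tri nest',tri([(w,(420.7,98.1)),(s,(327.3,259.7))]),tri([(w,(370.3,97.9)),(s,(330.7,239.8)),(t,(241.5,215.7))]))
im=cv2.imread('pics/d1.png');cv2.imwrite('pics/d1z.png',cv2.resize(im[0:160,330:490],None,fx=3.7,fy=3.7,interpolation=2))
```

```text
nest [0.64   0.1415 0.014 ]
hole [0.6412 0.1416 0.014 ]
mouth [0.5913 0.1417 0.014 ]
c_near [0.4699 0.0901 0.014 ]
cfar [0.6985 0.0873 0.014 ]
0.04870574045778937 -0.2893022687264922
edge yaw -0.7032245213589482 0.2286624824859594
tri nest (array([0.6390437 , 0.14427824, 0.01549159]), [0.002906217738496162, 0.0029062177384962472]) (array([0.5854645 , 0.14247839, 0.02743273]), [0.0026122814209684642, 0.00250042025355633, 0.0018442772613903005])
```

View pics/d1z.png

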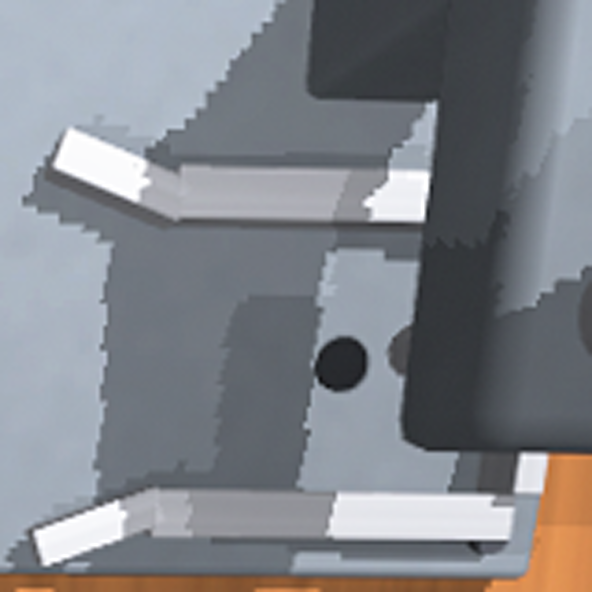

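Run:
```python
from h import *
import pickle
w=pickle.load(open('d1.pkl','rb'))
for col in (190,320,400):
  u=330+col/3.7
  lo=atz(w,(u,489/3.7),.026);hi=atz(w,(u,218/3.7),.026);hib=atz(w,(u,226/3.7),.014)
  print(lo.round(4),hi.round(4),hib.round(4),'mid',((lo+hi)/2).round(4))
# vertical: expected press pixel of things at pose (0.6412,.1416,-.5deg)
th=np.radians(-.6);
for n,X in dict(nut_low=[0,0,.125],pad=[0,0,.177],c=[-.17,-.055,.014],c2=[.06,-.055,.014],headc=[-.023,-.023,.125],headc0=[-.023,-.023,.089],colc=[-.018,.061,.125],railkinkL=[-.05,-.032,.026],railkinkU=[-.05,.032,.026]).items():
  X=np.array(X);g=np.array([.6412+np.cos(th)*X[0]-np.sin(th)*X[1],.1416+np.sin(th)*X[0]+np.cos(th)*X[1],X[2]]);print(n,proj(w,g).round(1))
# where is carrier in view: front corners
for q in [(540,210),(519,313),(250,210)]: print(atz(w,q,.1961-.0264+.010).round(4))
```

```text
[0.6003 0.1101 0.026 ] [0.5957 0.1738 0.026 ] [0.5996 0.1743 0.014 ] mid [0.598 0.142 0.026]
[0.6338 0.11   0.026 ] [0.6275 0.1739 0.026 ] [0.6327 0.1743 0.014 ] mid [0.6306 0.142  0.026 ]
[0.6546 0.1099 0.026 ] [0.6472 0.174  0.026 ] [0.6532 0.1745 0.014 ] mid [0.6509 0.142  0.026 ]
nut_low [502.1  83.4]
pad [578.5  70.1]
c [245.8 155.7]
c2 [473.8 156.3]
headc [460.8 121.3]
headc0 [433.3 121.8]
colc [488.7 -29.5]
railkinkL [371.5 132.2]
railkinkU [376.7  58.6]
[0.6339 0.0754 0.1797]
[0.6357 0.0157 0.1797]
[0.4879 0.0771 0.1797]
```

```bash
python3 -m pendant '[{"x":-0.03,"y":0,"z":0.01,"rx":0,"ry":0,"rz":0},{"x":-0.062,"y":0,"z":0.04,"rx":0,"ry":-0.005,"rz":0},{"x":-0.062,"y":0,"z":0.08,"rx":0,"ry":-0.005,"rz":0},{"x":-0.062,"y":0,"z":0.095,"rx":0,"ry":-0.005,"rz":0},{"x":-0.062,"y":0.04,"z":0.095,"rx":0,"ry":-0.005,"rz":0},{"x":-0.062,"y":0.08,"z":0.095,"rx":0,"ry":-0.005,"rz":0},{"x":-0.062,"y":0.11,"z":0.095,"rx":0,"ry":-0.005,"rz":0},{"x":-0.062,"y":0.13,"z":0.095,"rx":0,"ry":-0.005,"rz":0}]' && python3 -m pendant '[{"x":0,"y":0,"z":0,"rx":0,"ry":0,"rz":0},{"x":0,"y":0,"z":0,"rx":0,"ry":0,"rz":0}]'
python3 look.py d2 mouth nest
```

```text
t: 8.5
tool_pos: [0.4392, 0.1432, 0.0645]
ee_rot: [-0.707, 0.707, -0.002, 0.001]
force: [0.5, -0.7, -2.7]
grip_width: 0.0107
t: 8.75
tool_pos: [0.4404, 0.1435, 0.0672]
ee_rot: [-0.707, 0.707, -0.001, 0.002]
force: [-0.1, -0.2, -3.8]
grip_width: 0.0105
[0.4404 0.1435 0.0672] [[1.0, 0.001, 0.004], [-0.004, -0.0, 1.0], [0.001, -1.0, -0.0]] [-0.1 -0.2 -3.8] [ 0.031 -0.284 -0.589  1.265 -0.     1.606] 8.75 0.01046326618515863
mouth []
nest []
```

View pics/d2.png

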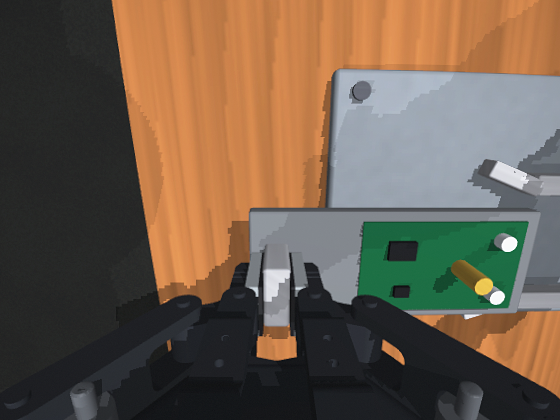

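```bash
python3 -m pendant '[{"x":0,"y":0.01,"z":-0.001,"rx":0,"ry":0,"rz":0},{"x":0,"y":0.02,"z":-0.001,"rx":0,"ry":0,"rz":0},{"x":0,"y":0.023,"z":-0.001,"rx":0,"ry":0,"rz":0},{"x":0,"y":0.0245,"z":-0.001,"rx":0,"ry":0,"rz":0},{"x":0,"y":0.0245,"z":-0.001,"rx":0,"ry":0,"rz":0},{"x":0,"y":0.0245,"z":-0.001,"rx":0,"ry":0,"rz":0}]'
python3 look.py d3
```

```text
t: 9.65
tool_pos: [0.4399, 0.1427, 0.042]
ee_rot: [-0.707, 0.707, -0.001, 0.002]
force: [0.6, -0.2, -3.5]
grip_width: 0.011
[0.4399 0.1427 0.042 ] [[1.0, 0.0, 0.004], [-0.004, -0.0, 1.0], [0.0, -1.0, -0.0]] [ 0.6 -0.2 -3.5] [ 0.03  -0.265 -0.62   1.215 -0.     1.604] 9.65 0.011011035701089534
```

View pics/d3.png

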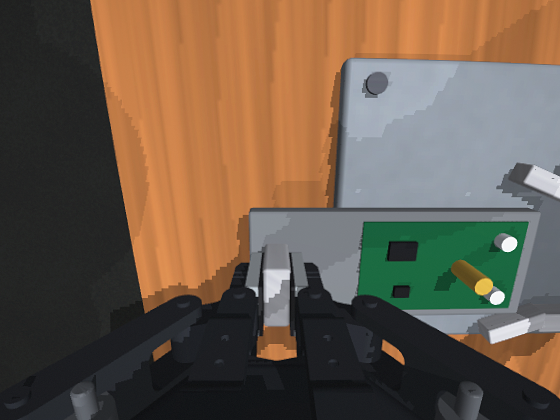

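Run:
```python
from h import *
im=cv2.imread('pics/d3.png');cv2.imwrite('pics/d3z.png',cv2.resize(im[150:350,440:560],None,fx=4,fy=3,interpolation=2))
```

```text
(no output)
```

View pics/d3z.png

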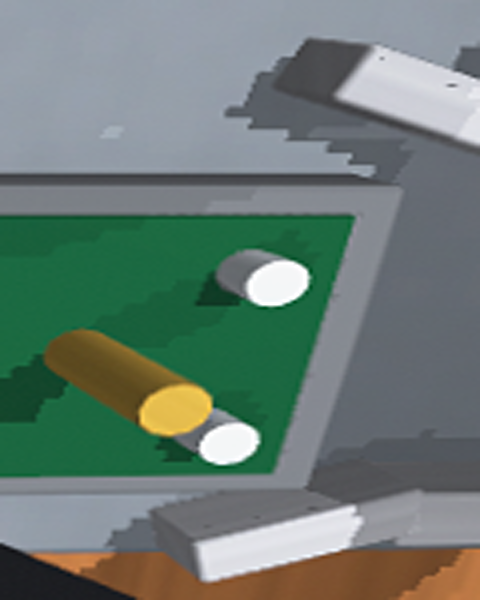

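Run:
```python
from h import *
import pickle
w=pickle.load(open('d3.pkl','rb'))
u=atz(w,(525,183.3),.026);l=atz(w,(477.5,319.3),.026);a=atz(w,(540.5,212.3),.0255);b=atz(w,(517,312.3),.0255);t=atz(w,(250,210),.0255)
print(u,l,(u+l)/2,np.linalg.norm(u-l));print(a,b,(a+b)/2,np.linalg.norm(a-b),t)
```

```text
[0.56153394 0.18536891 0.026     ] [0.55130157 0.10882514 0.026     ] [0.55641775 0.14709703 0.026     ] 0.0772246716591836
[0.57346563 0.17041614 0.0255    ] [0.57384619 0.11238459 0.0255    ] [0.57365591 0.14140037 0.0255    ] 0.05803280057641658 [0.4266954  0.17238229 0.0255    ]
```

Run:
```python
from h import *
import pickle
w=pickle.load(open('d3.pkl','rb'))
u=atz(w,(525,183.3),.026);l=atz(w,(488.75,330),.026);k=atz(w,(440+415/4,150+490/3),.026)
print(u,l,(u+l)/2,np.linalg.norm(u-l),k,atz(w,(528.75,318.3),.026))
```

```text
[0.56153394 0.18536891 0.026     ] [0.55927577 0.1015939  0.026     ] [0.56040485 0.14348141 0.026     ] 0.0838054361414862 [0.58949044 0.11157122 0.026     ] [0.58130074 0.10860894 0.026     ]
```

```bash
python3 -m pendant '[{"x":0.005,"y":0,"z":0.001,"rx":0,"ry":0,"rz":0},{"x":0.010,"y":0,"z":0.001,"rx":0,"ry":0,"rz":0},{"x":0.015,"y":0,"z":0.001,"rx":0,"ry":0,"rz":0},{"x":0.02,"y":0,"z":0.001,"rx":0,"ry":0,"rz":0},{"x":0.025,"y":0,"z":0.001,"rx":0,"ry":0,"rz":0},{"x":0.03,"y":0,"z":0.001,"rx":0,"ry":0,"rz":0},{"x":0.03,"y":0,"z":0.001,"rx":0,"ry":0,"rz":0}]'
python3 look.py d4
python3 - <<'E'
import cv2
im=cv2.imread('pics/d4.png');cv2.imwrite('pics/d4z.png',cv2.resize(im[150:350,400:560],None,fx=4,fy=3,interpolation=2))
E
```

```text
t: 10.58
tool_pos: [0.47, 0.1435, 0.0418]
ee_rot: [-0.707, 0.707, -0.001, 0.001]
force: [-0.3, -0.2, -3.9]
grip_width: 0.0107
[0.47   0.1435 0.0418] [[1.0, 0.0, 0.004], [-0.004, -0.0, 1.0], [0.0, -1.0, -0.0]] [-0.3 -0.2 -3.9] [ 0.029 -0.166 -0.535  1.202 -0.     1.604] 10.575 0.01074350426665054
```

View pics/d4z.png

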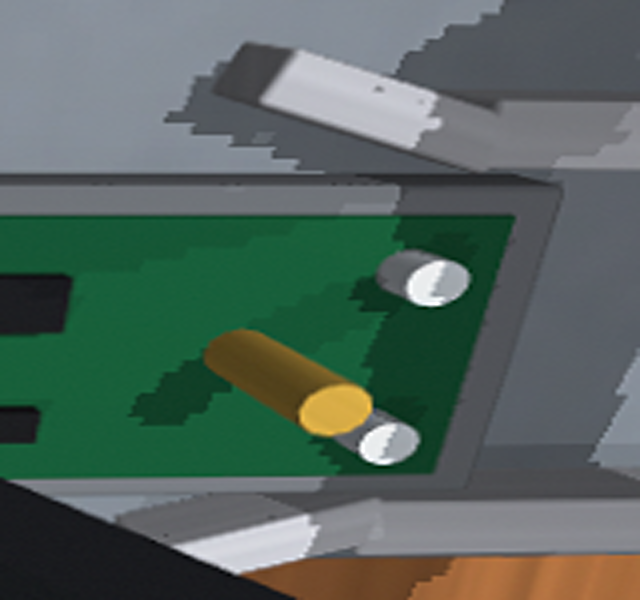

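It's centred between the rails, with gaps of about 4 and 5 px. I'll lower it onto the bed.

```bash
python3 -m pendant '[{"x":0,"y":0.0005,"z":0,"rx":0,"ry":0,"rz":0},{"x":0,"y":0.001,"z":0,"rx":0,"ry":0,"rz":0},{"x":0,"y":0.001,"z":0,"rx":0,"ry":0,"rz":0},{"x":0,"y":0.001,"z":0,"rx":0,"ry":0,"rz":0}]'
python3 -m pendant '[{"x":0,"y":0.0005,"z":0,"rx":0,"ry":0,"rz":0},{"x":0,"y":0.0005,"z":0,"rx":0,"ry":0,"rz":0},{"x":0,"y":0.0005,"z":0,"rx":0,"ry":0,"rz":0}]'
python3 -c "
from rig import sensors;s=sensors.sense();print(s['force'],s['tool_pos'],s['ft_torque'])"
```

```text
t: 11.12
tool_pos: [0.4697, 0.1435, 0.0408]
ee_rot: [-0.707, 0.707, -0.001, 0.001]
force: [-0.4, -0.5, -3.5]
grip_width: 0.0106
t: 11.5
tool_pos: [0.4698, 0.1436, 0.0405]
ee_rot: [-0.707, 0.707, -0.001, 0.001]
force: [-1.4, -0.3, 0.7]
grip_width: 0.0113
[-1.37635247 -0.28866195  0.72584297] [0.46978107 0.14356041 0.04046368] [-0.01483649  0.32688683  0.00676967]
```

```bash
python3 -m pendant '[{"x":0.007,"y":0,"z":0,"rx":0,"ry":0,"rz":0},{"x":0.015,"y":0,"z":0,"rx":0,"ry":0,"rz":0},{"x":0.023,"y":0,"z":0,"rx":0,"ry":0,"rz":0},{"x":0.03,"y":0,"z":0,"rx":0,"ry":0,"rz":0},{"x":0.035,"y":0,"z":0,"rx":0,"ry":0,"rz":0},{"x":0.035,"y":0,"z":0,"rx":0,"ry":0,"rz":0}]'
python3 look.py d5
```

```text
t: 12.25
tool_pos: [0.5058, 0.1433, 0.0405]
ee_rot: [-0.707, 0.707, -0.001, 0.002]
force: [1.0, 0.9, 1.8]
grip_width: 0.0112
[0.5058 0.1433 0.0405] [[1.0, 0.001, 0.004], [-0.004, -0.0, 1.0], [0.001, -1.0, -0.0]] [1.  0.9 1.8] [ 0.027 -0.057 -0.436  1.19  -0.     1.602] 12.25 0.011173534663768447
```

View pics/d5.png

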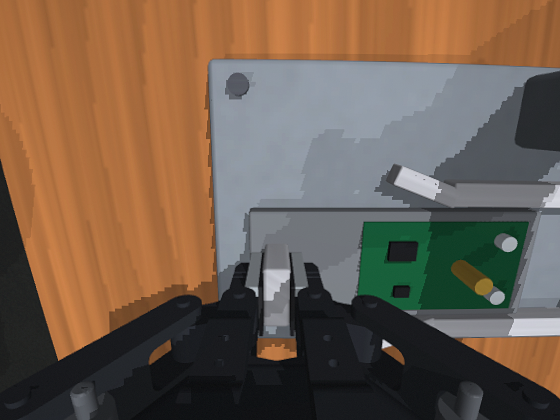

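The carrier is in the channel, with the rails on both sides at rows ~205 and ~318. I'll slide on.

```bash
python3 -m pendant '[{"x":0.006,"y":0,"z":0,"rx":0,"ry":0,"rz":0},{"x":0.013,"y":0,"z":0,"rx":0,"ry":0,"rz":0},{"x":0.02,"y":0,"z":0,"rx":0,"ry":0,"rz":0},{"x":0.026,"y":0,"z":0,"rx":0,"ry":0,"rz":0},{"x":0.030,"y":0,"z":0,"rx":0,"ry":0,"rz":0},{"x":0.033,"y":0,"z":0,"rx":0,"ry":0,"rz":0},{"x":0.034,"y":0,"z":0,"rx":0,"ry":0,"rz":0},{"x":0.034,"y":0,"z":0,"rx":0,"ry":0,"rz":0}]'
python3 -m pendant '[{"x":0.001,"y":0,"z":0,"rx":0,"ry":0,"rz":0},{"x":0.002,"y":0,"z":0,"rx":0,"ry":0,"rz":0},{"x":0.002,"y":0,"z":0,"rx":0,"ry":0,"rz":0}]'
python3 look.py d6
```

```text
t: 13.3
tool_pos: [0.5384, 0.1433, 0.0404]
ee_rot: [-0.707, 0.707, -0.002, 0.001]
force: [-4.6, -0.3, 6.4]
grip_width: 0.0112
t: 13.68
tool_pos: [0.5403, 0.1433, 0.0404]
ee_rot: [-0.707, 0.707, -0.002, 0.001]
force: [-4.3, -0.1, 6.1]
grip_width: 0.011
[0.5403 0.1433 0.0404] [[1.0, -0.001, 0.004], [-0.004, -0.0, 1.0], [-0.001, -1.0, -0.0]] [-4.3 -0.1  6.1] [ 0.025  0.047 -0.332  1.192 -0.     1.6  ] 13.675 0.010999149777102991
```

View pics/d6.png

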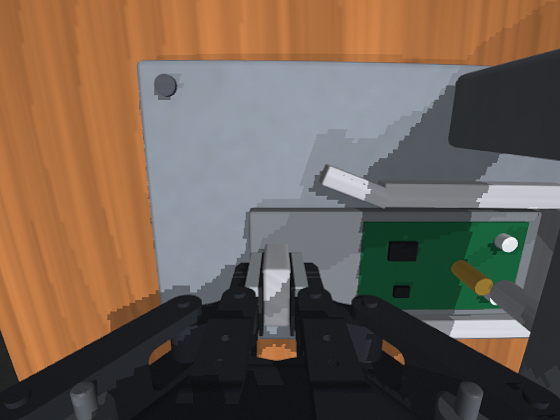

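```bash
python3 -m pendant '[{"x":0.001,"y":-0.0003,"z":0,"rx":0,"ry":0,"rz":0},{"x":0.002,"y":-0.0003,"z":0,"rx":0,"ry":0,"rz":0},{"x":0.002,"y":-0.0003,"z":0,"rx":0,"ry":0,"rz":0}]'
python3 -m pendant '[{"x":0.001,"y":0,"z":0,"rx":0,"ry":0,"rz":0},{"x":0.001,"y":0,"z":0,"rx":0,"ry":0,"rz":0}]'
python3 -m pendant '[{"x":0.001,"y":0,"z":0,"rx":0,"ry":0,"rz":0},{"x":0.001,"y":0,"z":0,"rx":0,"ry":0,"rz":0}]'
```

```text
t: 14.1
tool_pos: [0.5427, 0.1433, 0.0404]
ee_rot: [-0.707, 0.707, -0.001, 0.001]
force: [-2.3, -0.1, 2.7]
grip_width: 0.0109
t: 14.35
tool_pos: [0.5438, 0.1432, 0.0404]
ee_rot: [-0.707, 0.707, -0.001, 0.001]
force: [-2.0, -1.0, 1.3]
grip_width: 0.0111
t: 14.6
tool_pos: [0.5449, 0.1432, 0.0404]
ee_rot: [-0.707, 0.707, -0.001, 0.002]
force: [-1.1, 0.6, -0.9]
grip_width: 0.011
```

```bash
python3 -m pendant '[{"x":0.0007,"y":0,"z":0,"rx":0,"ry":0,"rz":0},{"x":0.0007,"y":0,"z":0,"rx":0,"ry":0,"rz":0}]'
python3 -m pendant '[{"x":0.0007,"y":0,"z":0,"rx":0,"ry":0,"rz":0},{"x":0.0007,"y":0,"z":0,"rx":0,"ry":0,"rz":0}]'
python3 look.py d7
```

```text
t: 14.85
tool_pos: [0.5455, 0.1432, 0.0405]
ee_rot: [-0.707, 0.707, -0.001, 0.001]
force: [-0.8, 0.5, -1.1]
grip_width: 0.011
t: 15.1
tool_pos: [0.5457, 0.1432, 0.0405]
ee_rot: [-0.707, 0.707, -0.002, 0.001]
force: [-5.3, -1.1, 0.8]
grip_width: 0.0108
[0.5457 0.1432 0.0405] [[1.0, -0.001, 0.004], [-0.004, -0.0, 1.0], [-0.001, -1.0, -0.0]] [-5.3 -1.1  0.8] [ 0.025  0.063 -0.316  1.193 -0.     1.6  ] 15.1 0.010825447635414286
```

View pics/d7.png

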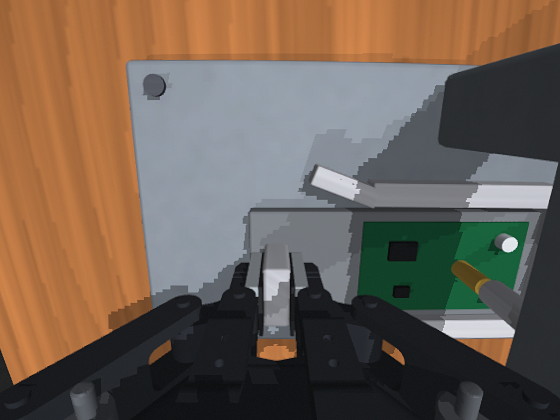

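```bash
python3 -m pendant '[{"x":0.0005,"y":0,"z":0,"rx":0,"ry":0,"rz":0},{"x":0.0005,"y":0,"z":0,"rx":0,"ry":0,"rz":0}]'
```

```text
t: 15.4
tool_pos: [0.5457, 0.1432, 0.0405]
ee_rot: [-0.707, 0.707, -0.002, 0.001]
force: [-8.3, -0.9, 4.2]
grip_width: 0.0114
```

Firm contact: the force rises without further motion at x=0.5457, which matches the expected 0.545. I'll unload and release.

```bash
python3 -m pendant '[{"x":-0.0006,"y":0,"z":0,"rx":0,"ry":0,"rz":0},{"x":-0.0006,"y":0,"z":0,"rx":0,"ry":0,"rz":0}]' - 20
python3 -m pendant '[{"x":0,"y":0,"z":0,"rx":0,"ry":0,"rz":0},{"x":0,"y":0,"z":0,"rx":0,"ry":0,"rz":0},{"x":0,"y":0,"z":0,"rx":0,"ry":0,"rz":0},{"x":0,"y":0,"z":0,"rx":0,"ry":0,"rz":0}]' 0.2
python3 look.py d8
```

```text
t: 15.65
tool_pos: [0.5456, 0.1433, 0.0405]
ee_rot: [-0.707, 0.707, -0.002, 0.001]
force: [-4.2, -0.2, 1.9]
grip_width: 0.0109
t: 16.15
tool_pos: [0.5462, 0.1432, 0.0406]
ee_rot: [-0.707, 0.707, -0.001, 0.002]
force: [-0.3, 0.3, 0.4]
grip_width: 0.0341
[0.5462 0.1432 0.0406] [[1.0, 0.0, 0.004], [-0.004, -0.0, 1.0], [0.0, -1.0, -0.0]] [-0.3  0.3  0.4] [ 0.025  0.063 -0.316  1.192 -0.     1.6  ] 16.15 0.03409109117223659
```

View pics/d8.png

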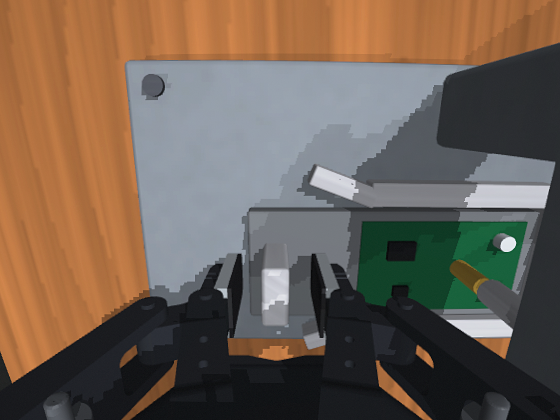

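```bash
python3 -m pendant '[{"x":0,"y":-0.02,"z":0,"rx":0,"ry":0,"rz":0},{"x":0,"y":-0.06,"z":0,"rx":0,"ry":0,"rz":0},{"x":0,"y":-0.10,"z":0,"rx":0,"ry":0,"rz":0},{"x":0,"y":-0.15,"z":0,"rx":0,"ry":0,"rz":0},{"x":0,"y":-0.18,"z":0,"rx":0,"ry":0,"rz":0},{"x":0,"y":-0.2,"z":0,"rx":0,"ry":0,"rz":0},{"x":0,"y":-0.2,"z":0,"rx":0,"ry":0,"rz":0},{"x":0,"y":-0.2,"z":0,"rx":0,"ry":0,"rz":0}]' 1
python3 look.py e1 plunger pad_under carrier tab
```

```text
t: 17.2
tool_pos: [0.5458, 0.1433, 0.2402]
ee_rot: [-0.707, 0.707, -0.002, 0.001]
force: [0.5, 0.2, 0.1]
grip_width: -0.0
[0.5458 0.1433 0.2402] [[1.0, -0.0, 0.004], [-0.004, -0.0, 1.0], [-0.0, -1.0, -0.0]] [0.5 0.2 0.1] [ 0.025 -0.005 -0.019  1.557 -0.     1.6  ] 17.2 -4.688793486214885e-05
plunger [([419.9, 238.0], 0.65)]
pad_under [([409.0, 230.0], 0.93)]
carrier [([353.2, 190.3], 0.91)]
tab [([272.5, 191.5], 0.97)]
```

View pics/e1.png

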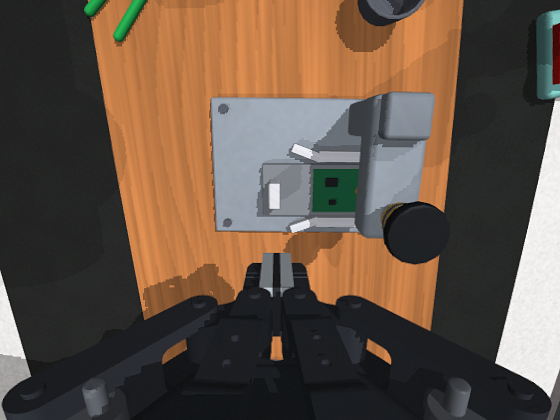

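Run:
```python
from h import *
import pickle
w=pickle.load(open('e1.pkl','rb'))
im=cv2.imread('pics/e1.png');cv2.imwrite('pics/e1z.png',cv2.resize(im[85:265,205:455],None,fx=3.2,fy=3.2,interpolation=2))
g=cv2.cvtColor(im,6)[175:215,262:286];ys,xs=np.where(g>200);p=(xs.mean()+262,ys.mean()+175);print(p,atz(w,p,.056),np.ptp(xs),np.ptp(ys))
print('corner bed',atz(w,(216,231),.014),'tail',atz(w,(263.5,215),.024),atz(w,(264,164),.024))
print('pad centre atz .177',atz(w,(416,232.5),.177), 'plunger lm',atz(w,(419.9,238),.177))
for n,X in dict(tabtop=[.5457,.1432,.056],pad=[.6417,.1428,.177],padunder=[.6417,.1428,.165],tailL=[.5317,.1132,.024],bed=[.4717,.0885,.014]).items(): print(n,proj(w,X))
```

```text
(np.float64(274.0837004405286), np.float64(195.8590308370044)) [0.5426637  0.14278173 0.056     ] 9 24
corner bed [0.47141043 0.09018721 0.014     ] tail [0.52991576 0.11299448 0.024     ] [0.53143935 0.1719038  0.024     ]
pad centre atz .177 [0.63774331 0.14445095 0.177     ] plunger lm [0.64085865 0.14054533 0.177     ]
tabtop [277.01368994 195.44907689]
pad [421.56271266 234.80452096]
padunder [413.95599253 229.0335969 ]
tailL [265.033575   214.82231332]
bed [216.31976563 232.312253  ]
```

View pics/e1z.png

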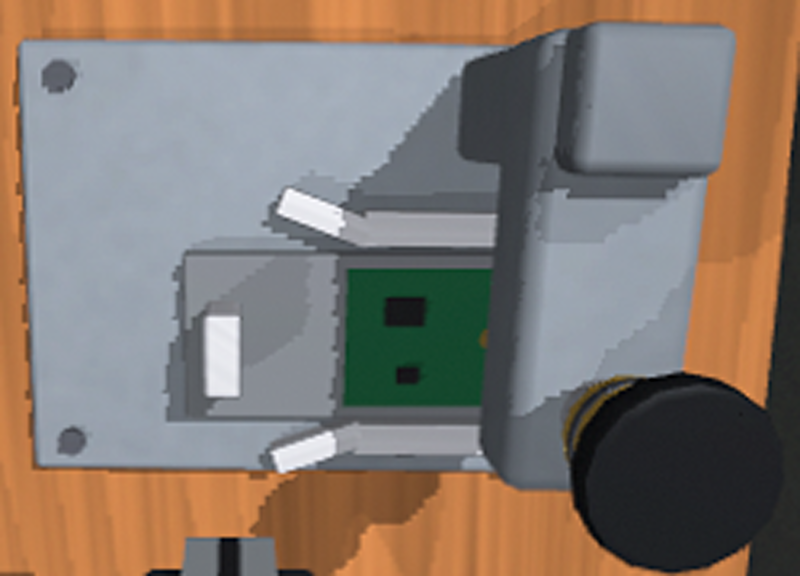

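The tab sits about 2.5 px left of where it should be if home. Closing the fingers during the lift may have nudged the carrier back 2–3 mm. I'll push it home again from behind the tab with the closed fingers.

```bash
python3 -m pendant '[{"x":-0.02,"y":0,"z":0,"rx":0,"ry":0,"rz":0},{"x":-0.045,"y":0.03,"z":0,"rx":0,"ry":0,"rz":0},{"x":-0.045,"y":0.08,"z":0,"rx":0,"ry":0,"rz":0},{"x":-0.045,"y":0.13,"z":0,"rx":0,"ry":0,"rz":0},{"x":-0.045,"y":0.17,"z":0,"rx":0,"ry":0,"rz":0},{"x":-0.045,"y":0.193,"z":0,"rx":0,"ry":0,"rz":0},{"x":-0.045,"y":0.193,"z":0,"rx":0,"ry":0,"rz":0},{"x":-0.045,"y":0.193,"z":0,"rx":0,"ry":0,"rz":0}]' 1
python3 look.py e2
```

```text
t: 18.45
tool_pos: [0.5016, 0.1434, 0.0486]
ee_rot: [-0.707, 0.707, -0.001, 0.002]
force: [-0.2, 0.4, 0.9]
grip_width: 0.0002
[0.5016 0.1434 0.0486] [[1.0, 0.001, 0.004], [-0.004, -0.0, 1.0], [0.001, -1.0, -0.0]] [-0.2  0.4  0.9] [ 0.028 -0.077 -0.44   1.207 -0.     1.602] 18.45 0.00015871062395477164
```

View pics/e2.png

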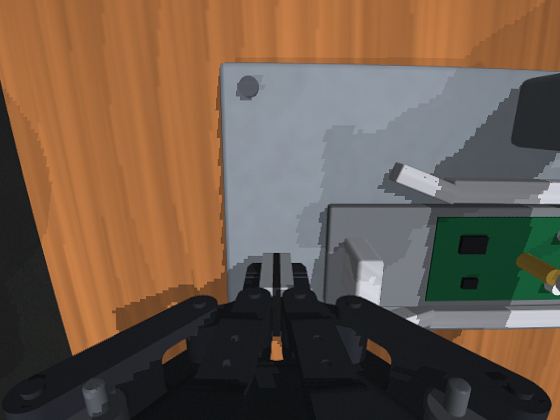

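```bash
python3 -m pendant '[{"x":0.005,"y":0.002,"z":0,"rx":0,"ry":0,"rz":0},{"x":0.01,"y":0.002,"z":0,"rx":0,"ry":0,"rz":0},{"x":0.014,"y":0.002,"z":0,"rx":0,"ry":0,"rz":0},{"x":0.014,"y":0.002,"z":0,"rx":0,"ry":0,"rz":0}]'
python3 -m pendant '[{"x":0.001,"y":0,"z":0,"rx":0,"ry":0,"rz":0},{"x":0.002,"y":0,"z":0,"rx":0,"ry":0,"rz":0},{"x":0.003,"y":0,"z":0,"rx":0,"ry":0,"rz":0},{"x":0.003,"y":0,"z":0,"rx":0,"ry":0,"rz":0}]'
python3 look.py e3
```

```text
t: 19.0
tool_pos: [0.5154, 0.1433, 0.0456]
ee_rot: [-0.707, 0.707, -0.001, 0.001]
force: [0.5, -0.6, 0.1]
grip_width: 0.0003
t: 19.5
tool_pos: [0.518, 0.1433, 0.0456]
ee_rot: [-0.707, 0.707, -0.001, 0.001]
force: [1.0, -1.0, -0.3]
grip_width: 0.0
[0.518  0.1433 0.0456] [[1.0, 0.0, 0.004], [-0.004, -0.0, 1.0], [0.0, -1.0, -0.0]] [ 1.  -1.  -0.3] [ 0.026 -0.024 -0.394  1.201 -0.     1.601] 19.5 4.2660279469549636e-05
```

View pics/e3.png

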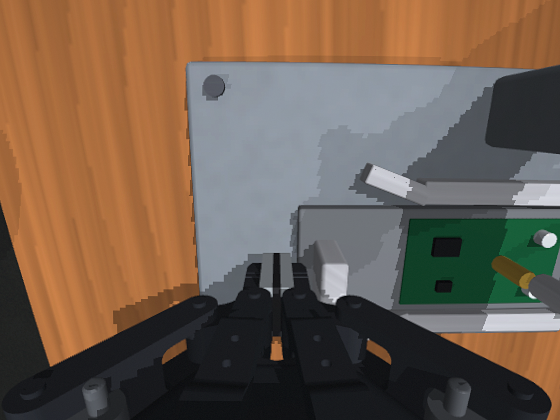

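```bash
python3 -m pendant '[{"x":0.001,"y":0,"z":0,"rx":0,"ry":0,"rz":0},{"x":0.002,"y":0,"z":0,"rx":0,"ry":0,"rz":0},{"x":0.003,"y":0,"z":0,"rx":0,"ry":0,"rz":0},{"x":0.003,"y":0,"z":0,"rx":0,"ry":0,"rz":0}]'
python3 -m pendant '[{"x":0.001,"y":0,"z":0,"rx":0,"ry":0,"rz":0},{"x":0.002,"y":0,"z":0,"rx":0,"ry":0,"rz":0},{"x":0.002,"y":0,"z":0,"rx":0,"ry":0,"rz":0}]'
python3 -m pendant '[{"x":0.001,"y":0,"z":0,"rx":0,"ry":0,"rz":0},{"x":0.001,"y":0,"z":0,"rx":0,"ry":0,"rz":0}]'
```

```text
t: 20.05
tool_pos: [0.5211, 0.1433, 0.0456]
ee_rot: [-0.707, 0.707, -0.001, 0.001]
force: [0.2, 0.0, 0.4]
grip_width: 0.0001
t: 20.42
tool_pos: [0.5231, 0.1433, 0.0456]
ee_rot: [-0.707, 0.707, -0.001, 0.001]
force: [-0.2, 0.2, 0.1]
grip_width: -0.0003
t: 20.68
tool_pos: [0.5239, 0.1433, 0.0455]
ee_rot: [-0.707, 0.707, -0.002, 0.001]
force: [-1.7, -1.2, 0.6]
grip_width: 0.0007
```

```bash
python3 -m pendant '[{"x":0.0007,"y":0,"z":0,"rx":0,"ry":0,"rz":0},{"x":0.0007,"y":0,"z":0,"rx":0,"ry":0,"rz":0}]'
python3 -m pendant '[{"x":0.0007,"y":0,"z":0,"rx":0,"ry":0,"rz":0},{"x":0.0007,"y":0,"z":0,"rx":0,"ry":0,"rz":0}]'
python3 look.py e4
```

```text
t: 20.92
tool_pos: [0.5245, 0.1433, 0.0455]
ee_rot: [-0.707, 0.707, -0.002, 0.001]
force: [-3.4, 0.9, 1.4]
grip_width: 0.0003
t: 21.18
tool_pos: [0.5255, 0.1433, 0.0455]
ee_rot: [-0.707, 0.707, -0.001, 0.001]
force: [-1.9, 0.8, 0.3]
grip_width: -0.0
[0.5255 0.1433 0.0455] [[1.0, 0.0, 0.004], [-0.004, -0.0, 1.0], [0.0, -1.0, -0.0]] [-1.9  0.8  0.3] [ 0.026 -0.002 -0.372  1.2   -0.     1.601] 21.175 -5.710831484690722e-07
```

View pics/e4.png

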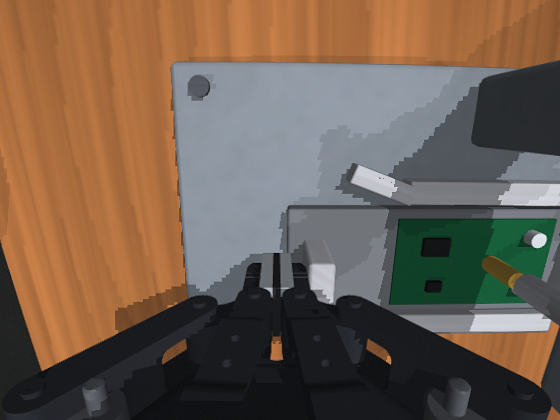

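It's touching the tab and sliding at about 2 N, so the carrier had indeed shifted. I'll continue until it meets the stop.

```bash
python3 -m pendant '[{"x":0.0007,"y":0,"z":0,"rx":0,"ry":0,"rz":0},{"x":0.0007,"y":0,"z":0,"rx":0,"ry":0,"rz":0}]'
python3 -m pendant '[{"x":0.0007,"y":0,"z":0,"rx":0,"ry":0,"rz":0},{"x":0.0007,"y":0,"z":0,"rx":0,"ry":0,"rz":0}]'
python3 -m pendant '[{"x":0.0005,"y":0,"z":0,"rx":0,"ry":0,"rz":0},{"x":0.0005,"y":0,"z":0,"rx":0,"ry":0,"rz":0}]'
```

```text
t: 21.48
tool_pos: [0.5259, 0.1433, 0.0455]
ee_rot: [-0.707, 0.707, -0.002, 0.001]
force: [-3.9, 0.4, 1.2]
grip_width: -0.0001
t: 21.72
tool_pos: [0.526, 0.1433, 0.0455]
ee_rot: [-0.707, 0.707, -0.002, 0.001]
force: [-7.5, -0.2, 4.4]
grip_width: 0.0003
t: 21.98
tool_pos: [0.5261, 0.1434, 0.0455]
ee_rot: [-0.707, 0.707, -0.002, 0.0]
force: [-10.2, -0.8, 7.2]
grip_width: 0.0
```

```bash
python3 -m pendant '[{"x":-0.002,"y":0,"z":0,"rx":0,"ry":0,"rz":0},{"x":-0.007,"y":0,"z":0,"rx":0,"ry":0,"rz":0},{"x":-0.012,"y":0,"z":0,"rx":0,"ry":0,"rz":0},{"x":-0.012,"y":-0.03,"z":0,"rx":0,"ry":0,"rz":0},{"x":-0.012,"y":-0.08,"z":0,"rx":0,"ry":0,"rz":0},{"x":-0.012,"y":-0.14,"z":0,"rx":0,"ry":0,"rz":0},{"x":0.01,"y":-0.18,"z":0,"rx":0,"ry":0,"rz":0},{"x":0.020,"y":-0.195,"z":0,"rx":0,"ry":0,"rz":0}]'
python3 -m pendant '[{"x":0,"y":0,"z":0,"rx":0,"ry":0,"rz":0},{"x":0,"y":0,"z":0,"rx":0,"ry":0,"rz":0}]'
python3 look.py e5 plunger pad_under carrier tab
python3 - <<'E'
from h import *
import pickle
w=pickle.load(open('e5.pkl','rb'))
im=cv2.imread('pics/e5.png');cv2.imwrite('pics/e5z.png',cv2.resize(im[85:265,205:455],None,fx=3.2,fy=3.2,interpolation=2))
for n,X in dict(tabtop=[.5457,.1432,.056],pad=[.6417,.1428,.177],padunder=[.6417,.1428,.165],tailL=[.5317,.1132,.024],bed=[.4717,.0885,.014]).items(): print(n,proj(w,X))
E
```

```text
t: 22.98
tool_pos: [0.549, 0.1432, 0.2439]
ee_rot: [-0.707, 0.707, 0.0, 0.003]
force: [0.2, 0.4, 0.3]
grip_width: 0.0002
t: 23.22
tool_pos: [0.5465, 0.1433, 0.2394]
ee_rot: [-0.707, 0.707, -0.002, 0.001]
force: [-0.0, -0.7, -0.6]
grip_width: -0.0004
[0.5465 0.1433 0.2394] [[1.0, -0.002, 0.004], [-0.004, -0.0, 1.0], [-0.002, -1.0, -0.0]] [-0.  -0.7 -0.6] [ 0.025 -0.002 -0.017  1.557 -0.     1.6  ] 23.225 -0.00036907276571744276
plunger [([418.6, 237.4], 0.76)]
pad_under [([408.2, 230.0], 0.75)]
carrier [([356.1, 187.7], 0.86)]
tab [([276.8, 191.5], 0.82), ([355.2, 185.9], 0.31)]
tabtop [276.35388217 195.58993909]
pad [420.77033313 235.15601801]
padunder [413.19824758 229.35287675]
tailL [264.44705515 214.96708406]
bed [215.71682472 232.45371513]
```

View pics/e5z.png

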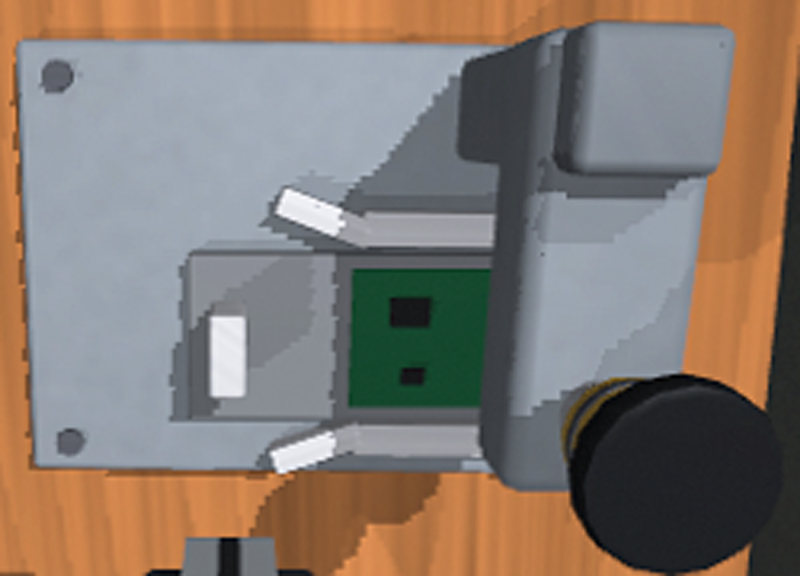

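The tab is now at (276.3,196.6), against a predicted 276.4 for home, so the carrier is home. Next I'll go over the plunger with the jaws shut.

```bash
python3 -m pendant '[{"x":0.03,"y":0,"z":0,"rx":0,"ry":0,"rz":0},{"x":0.07,"y":0,"z":0,"rx":0,"ry":0,"rz":0},{"x":0.095,"y":0.0,"z":0,"rx":0,"ry":0,"rz":0},{"x":0.095,"y":0.02,"z":0,"rx":0,"ry":0,"rz":0},{"x":0.095,"y":0.035,"z":0,"rx":0,"ry":0,"rz":0},{"x":0.095,"y":0.040,"z":0,"rx":0,"ry":0,"rz":0},{"x":0.095,"y":0.040,"z":0,"rx":0,"ry":0,"rz":0},{"x":0.095,"y":0.040,"z":0,"rx":0,"ry":0,"rz":0}]'
python3 look.py f1 plunger
```

```text
t: 24.48
tool_pos: [0.6425, 0.1429, 0.2015]
ee_rot: [-0.707, 0.707, -0.001, 0.002]
force: [-0.1, -0.5, -0.4]
grip_width: 0.0002
[0.6425 0.1429 0.2015] [[1.0, 0.001, 0.004], [-0.004, -0.0, 1.0], [0.001, -1.0, -0.0]] [-0.1 -0.5 -0.4] [ 0.021  0.278  0.217  1.509 -0.     1.595] 24.475 0.0001894395066678972
plunger [([274.4, 262.1], 0.59)]
```

View pics/f1.png

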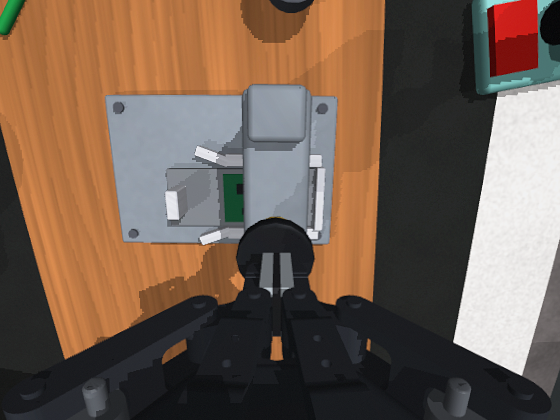

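Run:
```python
from h import *
import pickle
w=pickle.load(open('f1.pkl','rb'))
print(proj(w,[.6417,.1428,.177]),proj(w,[.6637,.1428,.177]),proj(w,[.6197,.1428,.177]),proj(w,[.6417,.1648,.177]),atz(w,(274.4,262.1),.177),atz(w,(275,218),.177))
e=pickle.load(open('e5.pkl','rb'));print(tri([(w,(274.4,262.1)),(e,(418.6,237.4))]))
```

```text
[275.5076152  259.05457367] [316.03556015 258.79975207] [234.98309328 259.25243336] [275.25509922 220.28210886] [0.64108648 0.14100315 0.177     ] [0.6415747  0.16604539 0.177     ]
(array([0.64105398, 0.14063548, 0.17584007]), [0.00015281821907020326, 0.00015281821907016916])
```

The pad is centred at (275,259), as predicted. I'll creep down to contact.

```bash
python3 -m pendant '[{"x":-0.001,"y":0.004,"z":0,"rx":0,"ry":0,"rz":0},{"x":-0.001,"y":0.008,"z":0,"rx":0,"ry":0,"rz":0},{"x":-0.001,"y":0.010,"z":0,"rx":0,"ry":0,"rz":0},{"x":-0.001,"y":0.010,"z":0,"rx":0,"ry":0,"rz":0}]'
python3 -m pendant '[{"x":0,"y":0.001,"z":0,"rx":0,"ry":0,"rz":0},{"x":0,"y":0.002,"z":0,"rx":0,"ry":0,"rz":0},{"x":0,"y":0.003,"z":0,"rx":0,"ry":0,"rz":0},{"x":0,"y":0.004,"z":0,"rx":0,"ry":0,"rz":0},{"x":0,"y":0.004,"z":0,"rx":0,"ry":0,"rz":0}]'
python3 -m pendant '[{"x":0,"y":0.001,"z":0,"rx":0,"ry":0,"rz":0},{"x":0,"y":0.002,"z":0,"rx":0,"ry":0,"rz":0},{"x":0,"y":0.003,"z":0,"rx":0,"ry":0,"rz":0},{"x":0,"y":0.003,"z":0,"rx":0,"ry":0,"rz":0}]'
```

```text
t: 25.08
tool_pos: [0.6412, 0.1429, 0.1902]
ee_rot: [-0.707, 0.707, -0.002, 0.001]
force: [0.2, -0.6, -0.2]
grip_width: 0.0003
t: 25.7
tool_pos: [0.6414, 0.1429, 0.1868]
ee_rot: [-0.707, 0.707, -0.001, 0.002]
force: [-1.4, -0.6, 2.6]
grip_width: 0.0002
t: 26.2
tool_pos: [0.6414, 0.1429, 0.1838]
ee_rot: [-0.707, 0.707, -0.001, 0.002]
force: [-1.1, -0.1, 4.5]
grip_width: 0.0002
```

```bash
python3 -m pendant '[{"x":0,"y":0.001,"z":0,"rx":0,"ry":0,"rz":0},{"x":0,"y":0.002,"z":0,"rx":0,"ry":0,"rz":0},{"x":0,"y":0.003,"z":0,"rx":0,"ry":0,"rz":0},{"x":0,"y":0.003,"z":0,"rx":0,"ry":0,"rz":0}]'
python3 -m pendant '[{"x":0,"y":0.0007,"z":0,"rx":0,"ry":0,"rz":0},{"x":0,"y":0.0007,"z":0,"rx":0,"ry":0,"rz":0}]'
python3 - <<'E'
from h import *
im=vision.camera('scene');cv2.imwrite('pics/f2.png',cv2.resize(im[195:300,285:390],None,fx=5,fy=5,interpolation=2))
E
```

```text
t: 26.7
tool_pos: [0.6414, 0.1428, 0.181]
ee_rot: [-0.707, 0.707, -0.001, 0.002]
force: [-1.0, 0.1, 6.8]
grip_width: 0.0
t: 26.95
tool_pos: [0.6414, 0.1429, 0.1803]
ee_rot: [-0.707, 0.707, -0.001, 0.002]
force: [-2.4, -0.3, 6.1]
grip_width: 0.0
```

View pics/f2.png

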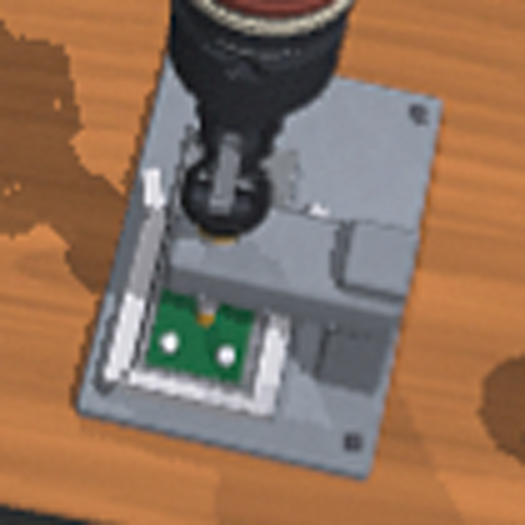

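The scene view shows the carrier front against the back stop, with the ram on the pin at zoom (205,318). The pin drive is under way at about 6.5 N after 8 mm of travel.

```bash
for i in 1; do :; done; python3 -m pendant '[{"x":0,"y":0.0007,"z":0,"rx":0,"ry":0,"rz":0},{"x":0,"y":0.0007,"z":0,"rx":0,"ry":0,"rz":0}]'
python3 -m pendant '[{"x":0,"y":0.0007,"z":0,"rx":0,"ry":0,"rz":0},{"x":0,"y":0.0007,"z":0,"rx":0,"ry":0,"rz":0}]'
python3 -m pendant '[{"x":0,"y":0.0007,"z":0,"rx":0,"ry":0,"rz":0},{"x":0,"y":0.0007,"z":0,"rx":0,"ry":0,"rz":0}]'
```

```text
t: 27.25
tool_pos: [0.6414, 0.1429, 0.1797]
ee_rot: [-0.707, 0.707, -0.001, 0.002]
force: [-3.2, 0.1, 6.6]
grip_width: 0.0
t: 27.5
tool_pos: [0.6414, 0.1428, 0.1793]
ee_rot: [-0.707, 0.707, -0.001, 0.002]
force: [-3.0, -0.7, 8.8]
grip_width: 0.0001
t: 27.75
tool_pos: [0.6414, 0.1429, 0.1792]
ee_rot: [-0.707, 0.707, -0.001, 0.002]
force: [-4.8, -0.4, 11.0]
grip_width: -0.0001
```

```bash
python3 -m pendant '[{"x":-0.0004,"y":0.0005,"z":0,"rx":0,"ry":0,"rz":0},{"x":-0.0004,"y":0.0005,"z":0,"rx":0,"ry":0,"rz":0}]'
python3 -m pendant '[{"x":-0.0004,"y":0.0005,"z":0,"rx":0,"ry":0,"rz":0},{"x":-0.0004,"y":0.0005,"z":0,"rx":0,"ry":0,"rz":0}]'
```

```text
t: 28.0
tool_pos: [0.6414, 0.1429, 0.1791]
ee_rot: [-0.707, 0.707, -0.001, 0.002]
force: [-4.0, -0.4, 12.9]
grip_width: 0.0002
t: 28.25
tool_pos: [0.6414, 0.1429, 0.1791]
ee_rot: [-0.707, 0.707, -0.0, 0.003]
force: [-2.7, -0.3, 14.2]
grip_width: -0.0001
```

```bash
python3 -m pendant '[{"x":-0.0003,"y":0.0006,"z":0,"rx":0,"ry":0,"rz":0},{"x":-0.0003,"y":0.0006,"z":0,"rx":0,"ry":0,"rz":0}]'
python3 -m pendant '[{"x":-0.0002,"y":0.0006,"z":0,"rx":0,"ry":0,"rz":0},{"x":-0.0002,"y":0.0006,"z":0,"rx":0,"ry":0,"rz":0}]'
```

```text
t: 28.5
tool_pos: [0.6413, 0.1429, 0.1789]
ee_rot: [-0.707, 0.707, 0.0, 0.003]
force: [-2.4, -1.3, 16.0]
grip_width: -0.0001
t: 28.75
tool_pos: [0.6414, 0.1429, 0.1789]
ee_rot: [-0.707, 0.707, 0.0, 0.003]
force: [-3.7, -0.9, 19.1]
grip_width: 0.0001
```

```bash
python3 -m pendant '[{"x":0,"y":0,"z":0,"rx":0,"ry":0,"rz":0},{"x":0,"y":0,"z":0,"rx":0,"ry":0,"rz":0}]'
python3 -m pendant '[{"x":0,"y":0,"z":0,"rx":0,"ry":0,"rz":0},{"x":0,"y":0,"z":0,"rx":0,"ry":0,"rz":0}]'
```

```text
t: 29.0
tool_pos: [0.6413, 0.1428, 0.1789]
ee_rot: [-0.707, 0.707, 0.0, 0.003]
force: [-2.6, 0.4, 18.1]
grip_width: 0.0
t: 29.25
tool_pos: [0.6414, 0.1429, 0.1789]
ee_rot: [-0.707, 0.707, 0.0, 0.003]
force: [-3.1, -0.3, 18.8]
grip_width: 0.0001
```

```bash
python3 -m pendant '[{"x":0,"y":0,"z":0,"rx":0,"ry":0,"rz":0},{"x":0,"y":0,"z":0,"rx":0,"ry":0,"rz":0},{"x":0,"y":0,"z":0,"rx":0,"ry":0,"rz":0},{"x":0,"y":0,"z":0,"rx":0,"ry":0,"rz":0},{"x":0,"y":0,"z":0,"rx":0,"ry":0,"rz":0}]'
python3 look.py f3
```

```text
t: 29.88
tool_pos: [0.6413, 0.1429, 0.1789]
ee_rot: [-0.707, 0.707, 0.0, 0.003]
force: [-2.6, 0.3, 20.0]
grip_width: 0.0001
[0.6413 0.1429 0.1789] [[1.0, 0.005, 0.004], [-0.004, -0.0, 1.0], [0.005, -1.0, -0.0]] [-2.6  0.3 20. ] [ 0.021  0.27   0.167  1.463 -0.     1.596] 29.875 0.00013792927134024765
```

View pics/f3.png

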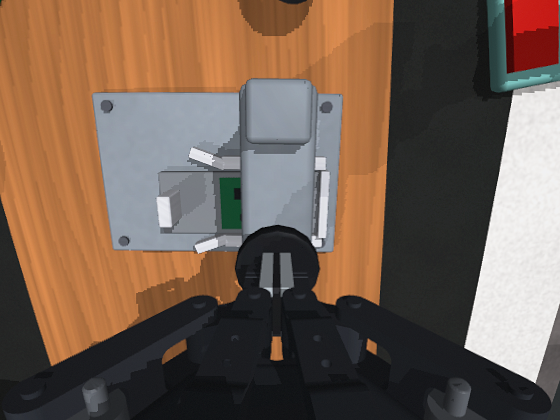

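The pad sits at (277,267) with the carrier still in place. It has held 18–20 N for about 1.1 s, so I'll rise slowly and then clear.

```bash
python3 -m pendant '[{"x":0,"y":-0.001,"z":0,"rx":0,"ry":0,"rz":0},{"x":0,"y":-0.0025,"z":0,"rx":0,"ry":0,"rz":0},{"x":0,"y":-0.0045,"z":0,"rx":0,"ry":0,"rz":0},{"x":0,"y":-0.007,"z":0,"rx":0,"ry":0,"rz":0},{"x":0,"y":-0.0095,"z":0,"rx":0,"ry":0,"rz":0},{"x":0,"y":-0.012,"z":0,"rx":0,"ry":0,"rz":0},{"x":0,"y":-0.015,"z":0,"rx":0,"ry":0,"rz":0},{"x":0,"y":-0.02,"z":0,"rx":0,"ry":0,"rz":0}]'
python3 -m pendant '[{"x":0,"y":-0.02,"z":0,"rx":0,"ry":0,"rz":0},{"x":-0.03,"y":-0.04,"z":0,"rx":0,"ry":0,"rz":0},{"x":-0.07,"y":-0.05,"z":0,"rx":0,"ry":0,"rz":0},{"x":-0.095,"y":-0.05,"z":0,"rx":0,"ry":0,"rz":0},{"x":-0.095,"y":-0.05,"z":0,"rx":0,"ry":0,"rz":0},{"x":-0.095,"y":-0.05,"z":0,"rx":0,"ry":0,"rz":0}]'
python3 look.py g1 plunger tab
python3 - <<'E'
from h import *
import pickle
w=pickle.load(open('g1.pkl','rb'))
im=cv2.imread('pics/g1.png');cv2.imwrite('pics/g1z.png',cv2.resize(im[85:265,205:455],None,fx=3.2,fy=3.2,interpolation=2))
for n,X in dict(tabtop=[.5457,.1432,.056],pad=[.6417,.1428,.177],tailL=[.5317,.1132,.024],bed=[.4717,.0885,.014]).items(): print(n,proj(w,X))
im=vision.camera('scene');cv2.imwrite('pics/g2.png',cv2.resize(im[195:300,285:390],None,fx=5,fy=5,interpolation=2))
im=vision.camera('top');cv2.imwrite('pics/g3.png',im);cv2.imwrite('pics/g4.png',vision.camera('scene'))
E
```

```text
t: 30.92
tool_pos: [0.6393, 0.1429, 0.195]
ee_rot: [-0.707, 0.707, -0.002, 0.001]
force: [-0.1, -0.4, -0.3]
grip_width: -0.0002
t: 31.68
tool_pos: [0.5455, 0.1432, 0.2455]
ee_rot: [-0.707, 0.707, -0.001, 0.001]
force: [0.4, 0.1, 0.5]
grip_width: -0.0001
[0.5455 0.1432 0.2455] [[1.0, 0.0, 0.004], [-0.004, -0.0, 1.0], [0.0, -1.0, -0.0]] [0.4 0.1 0.5] [ 0.025 -0.005 -0.01   1.566 -0.     1.6  ] 31.675 -0.00010271694656295636
plunger [([417.6, 235.6], 0.71)]
tab [([275.4, 190.5], 0.72)]
tabtop [276.79356552 194.21000364]
pad [417.74328967 231.82973   ]
tailL [264.98949519 213.43871152]
bed [216.94078427 230.77395812]
```

View pics/g1z.png

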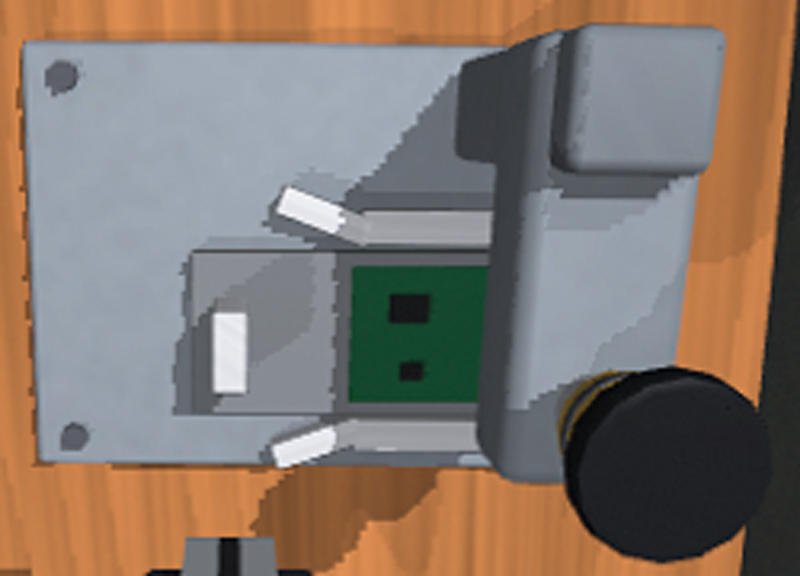

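View pics/g2.png

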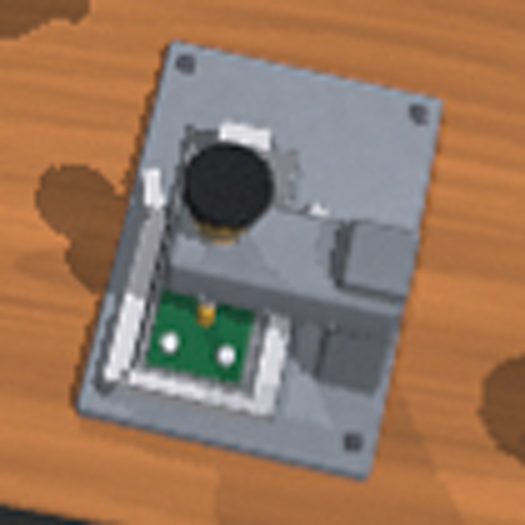

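View pics/g4.png

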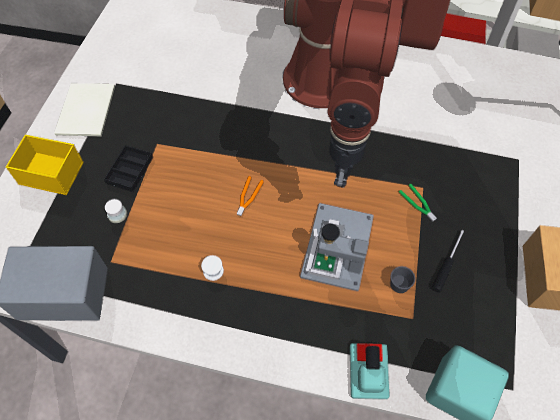

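The tab is at column 276.7 against a predicted 276.8 for home, the pad has risen to its rest position, and the bystanders are where they started. I'm handing in.

```bash
python3 -c "
from rig import manip,sensors
print(manip.sign_off());print(sensors.sense()['t'])"
```

```text
the job is handed in; nothing more can be done
None
the job is handed in; nothing more can be done
```

The carrier is home in the press, the pin has been pressed, and I handed the job in at about 32 s on the robot's clock. `sign_off` reports no verdict.

- **Carrier:** I lifted it by the tab, laid it in the channel and slid it to the back stop. There the force rose to about 8 N with no further motion.
- **Mishap, mended:** the jaws closed while I was lifting away after the release, and the wrist image then showed the carrier about 2–3 mm back. I pushed it home again with the closed fingers, to about 10 N with no further motion. Its image position then matched the home prediction to within 0.2 px.
- **Plunger:** it met the stop nut after about 9 mm of travel, and the force climbed from 9 to 19 N within 0.4 mm. I held it at 18–20 N for about 1.1 s, then let it rise slowly.
- **Last checks:**
  - The tab is within 0.1 px of the home prediction.
  - The plunger is back at its rest height.
  - The bystanders look unmoved in the scene view.
  - The gripper is clear of everything, at about zero force.
- **Disagreements:** two-view heights from the network landmarks were sometimes several millimetres off. I relied on the wrist view and on contact forces instead. I didn't measure how far the pin went in.

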